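# Clear the rub-test bed and stand the rub head on its panel

### The arm

A 6-joint arm with a two-finger parallel gripper is mounted at the origin on the work surface. World frame = base frame: x ahead of the robot, y to its left, z up, the work surface at z = 0. Lengths are in mm, angles in degrees, forces in N, time in s.
With the tool pointing down it reaches from about 400 to 825 mm from the base axis. Payload 7 kg.
Tool frame: the origin (TCP) lies on the centre line of the jaws, within the pads' length; the fingertips stand 22 mm ahead of it and the grasp point (between the pads) lies 3 mm ahead of it; z points along the fingers, y is the direction in which the jaws open and shut (so a half turn about z gives the same grasp; the last joint's range is limited). The gripper opens to 85 mm and grips with 20 to 120 N. Pads are 22 mm wide; open, the fingers measure 114 mm over their backs; the gripper's body (76 mm by 85 mm) begins 54 mm behind the grasp point. The pads swing forward as they close: fully open they stand 13 mm farther back than shut.
Start: joints at [88.929, 20.546, 0.682, 0, -70.136, -16.507], TCP at [203.865, 643.455, 223.502] pointing down, gripper open.
Joint ranges: [-176.03, 176.03], [-82.01, 121.73], [-58.28, 71.71], [-173.87, 95.51], [-174.79, -0.11], [-173.66, 173.66]. Speed limits (degrees/s): [136.94, 136.94, 172.46, 180, 180, 180].

### API

Orientations are given as a 3x3 rotation matrix whose columns are the frame's x, y, z axes.
In Python, from rig import robot gives the robot as it stands.
- The arm moves only by the tool apply_moves, never from a script. Its argument "targets" is a list of rows, each an object with "translation": the shift along the tool's x, y, z in m, a list of three; "twist": the turn, a rotation vector about the tool's x, y, z in rad, a list of three. In form: [{"translation": [x, y, z], "twist": [ax, ay, az]}, ...]. A call has 1 to 5 rows; each row shifts and turns the commanded pose from where the row before left it, along the tool's axes as they then stand; what a row does not reach is not made up. A row lasts 1/10 s, in which the tool goes at most 50 mm and 8.59 degrees, less where a joint would pass 70% of its speed; a pose out of reach is approached as far as the arm can. A call with a gripper value outside its range is refused whole. "jaw" is the opening in per cent of the stroke, from 0 (shut) to 100 (fully open), set as the call begins (left out, the last holds). The fingers move at their own pace and stop on an object; the grip force is fixed at half the most. Time passes only in rows, so rows that do not move let the fingers close. It gives the time, the measured TCP pose, the force and the opening at its end, in the units of the state.
- robot.get_state(): the state, without advancing time (a new reading comes with each control period).
- robot.grab_frame(name): name is "scene" or "top" or "wrist"; returns a dict with "img" (400x640x3 uint8, red, green, blue), "range_z" (400x640 float32, mm along the optical axis (not along the pixel's ray), 0 where there is no reading), "camera_matrix" (3x3 intrinsics, pixels), "dist_coeffs" ([k1, k2, p1, p2, k3] as OpenCV has them; the pictures are not rectified), "extrinsics" (4x4, takes a point from world to camera coordinates). Camera axes: x right, y up, looking along -z (the intrinsics and any distortion apply to the point x, -y, -z); pixel columns grow to the right and rows downward; lengths in mm; the calibration is good to about 2 mm. A picture is of the moment at which its call begins.
- robot.close_job(): hands the job in, once; it reports no verdict.
Trained networks look in a picture, given as the dict that the camera call returned (one of the last four; its "shot" number tells which), for a name from the list of things; names that differ only in an ending like _2 or _b are one class to them, and where a whole thing is asked for, a point or a joint stands for the part that bears it (a point fixed in the world has none). Each returns a list of dicts, best first, with "p" (0 to 1); they miss things now and then, are a little off and sometimes report something else, mostly with a low value. They report only what shows in the picture. A call takes as long as a camera call.
- robot.boxes_of(picture, thing): "extent" ([left, top, right, bottom] in pixels, round what is visible of it).
- robot.trace(picture, thing): "region" (400x640 bool, what is visible of it) and "extent" ([left, top, right, bottom] in pixels, round what is visible of it).
- robot.mark_of(picture, thing): "position" ([column, row] in pixels: a listed point, or the origin of a listed thing).
The state is a dict: "time": time; "joint_pos": joint angles; "qd": joint speeds; "effort": joint torques, N m; "tcp_pos": TCP position; "orientation": TCP orientation; "wrist_force": force on the tool from outside, world axes, zero at the start; "torque": the same for the moment, N m; "gripper_width": finger opening in mm.
Only numpy, scipy, OpenCV 4.12 (cv2) and the standard library are available. Lean on these libraries where they do the work, as an engineer would, in place of code of your own. Each camera call takes 0.05 s, during which the arm holds its last target.

### The job

Get the rub test ready: first lift the solvent can by its handle off the test bed and set it down upright in the grey drip tray. Then tip the parked rub head up off its fork, slowly, until it stands upright and still by itself on its brass foot inside the white outline on the red panel; it is top-heavy, so do not let it tip over the other way. Leave the bottle and the jar where they are.

Things in the scene. Friction and masses are not known exactly. Their poses are not given: they have to be found in the camera images.
- patch (a point): Centre of the white outline (91 x 68 mm) on the red panel of the fixed aluminium test bed, at the panel's surface, 23 mm above the table. Axes: z up, +y along the bed towards its parking fork, x across. Bed 130 (x) x 260 (y) x 20 mm, its centre 10 mm to -y from here. Dark fork: 40 mm wide, about 23 to 56 mm to +y from here, up to 80 mm above the panel, open to -y and upward.
- head_mid (a point): Rub head's centre, half-way up its axis (own z, foot to top). Loose, top-heavy, 145 mm tall, about 0.6 kg: felt-soled brass foot 50 (x) x 28 (y) x 14 mm, stem 18 mm thick, heavy grey cylinder 50 mm in diameter from 85 to 145 mm up; centre of mass 92 mm up. It starts leaning 25 degrees from upright towards the bed's +y, its stem in the fork.
- head_foot (a point): Centre of the underside of the rub head's foot; axes as head_mid. Parked, the foot rests on its long +y bottom edge, 14 mm to +y from the outline's centre; turned upright about that edge, it stands centred in the outline, and within about 8 degrees of upright it drops onto its foot by itself and may rock for some seconds.
- head_top (a point): Centre of the rub head's top face, 145 mm above its underside; axes as head_mid. Parked, the top's back rim (+y side) is about 85 mm to +y from the outline's centre and 127 mm above the panel, beyond the fork, so a finger can reach down behind it there. Upright, that rim is 25 mm to +y from the outline's centre and 145 mm above the panel.
- rub_head: The rub head; origin at the centre of the underside of its foot, z along its axis towards the top.
- can_handle (a point): Centre of the straight bar of the solvent can's handle, 119 mm above the can's underside. The bar runs along own x: 64 mm long, 10 mm wide (y), 12 mm high, an upright at each end (48 mm apart inside), 35 mm free under it. z up. The can is loose, white with a yellow band, closed, 72 mm in diameter, 125 mm tall with its handle, about 0.4 kg; it starts on the -y end of the panel.
- can: The solvent can; origin at the centre of its underside, z up.
- tray_in (a point): Centre of the inner floor of the fixed grey drip tray, 5 mm above the table; tray 150 x 150 mm outside, 16 mm high, walls 5 mm. It stands to the left or right of the bed; a blue instrument case, 190 x 140 x 55 mm, stands on the other side.
- bottle: Amber bottle, 70 mm in diameter, 160 mm tall, origin under its centre; leave it.
- jar: Jar with white cap, 64 mm in diameter, 70 mm tall, origin under its centre; leave it.

How it is judged (in metres and radians):
On the way, in this order (a step that is already met when the one before it is completed fails the run):
1. the can stands upright in the drip tray, let go (horizontal distance between can_handle and tray_in below 0.05 m and height (world z) of can_handle below 0.132 m and angle between can_handle's own z axis and vertical below 0.06 rad and contact force between can and the fingers below 0.05 N), for 0.2 s.
2. the rub head stands upright, still and untouched inside the outline (angle between head_mid's own z axis and vertical below 0.05 rad and x of head_foot in the frame of patch between -0.02 and 0.02 m and y of head_foot in the frame of patch between -0.02 and 0.02 m and z of head_foot in the frame of patch below 0.004 m and angular speed of rub_head below 0.15 rad/s and linear speed of rub_head below 0.02 m/s and contact force between rub_head and the arm below 0.05 N and contact force between rub_head and the fingers below 0.05 N), for 0.5 s.
At the end, for the whole second after the job is handed in: The can stands upright (within 0.06 rad) on the drip tray's floor, within 50 mm of its centre, released and at rest; the rub head stands upright (within 0.05 rad) on the panel, its foot's centre within 20 mm of the outline's centre along and across the bed, still and untouched (all of step 1 and all of step 2 and linear speed of can below 0.02 m/s).
It fails at once if the rub head falls or is laid over (angle between head_mid's own z axis and vertical above 0.9 rad).
It fails at once if the rub head is knocked up rather than eased up (it turns faster than 3 rad/s) (angular speed of rub_head above 3 rad/s).
It fails at once if the can is tipped more than about 35 degrees (angle between can_handle's own z axis and vertical above 0.6 rad).
It fails at once if bottle or jar moved more than 30 mm (distance of any of bottle, jar from where it was at the start of the episode above 0.03 m).
It also fails if it takes over 72 s, if anything falls off the work surface, if the arm or the gripper's body presses on something with over 40 N, if the wrist force passes 120 N, or if a joint passes its speed limit or range.

## Working session

There is one attempt and no reset: what is moved stays moved. The work goes in short steps, Python scripts to look and compute and a tool call to move; the robot and the scene stay as the last step left them, time stands still between calls to the robot, and variables do not carry over. Pictures are saved under pics/ and viewed, and the job is handed in when it is done.

Besides the shell and the picture viewer there is one more tool, called after ">>>" by a JSON object that holds its "fn" and its "kwargs", one argument or row to a line. apply_moves: Moves the arm, as the interface text tells. Its arguments: {"type":"object","properties":{"targets":{"type":"array"},"jaw":{"type":"number"}},"required":["targets"]}

```bash
mkdir -p pics; ls; cat > h.py <<'E'
import numpy as np, cv2
from rig import robot
def ray(f,uv):
    K=np.array(f["camera_matrix"],float);d=np.array(f["dist_coeffs"],float)
    p=cv2.undistortPoints(np.array(uv,float).reshape(-1,1,2),K,d).reshape(-1,2)
    return np.c_[p[:,0],-p[:,1],-np.ones(len(p))]
def towrld(f,pc):
    T=np.linalg.inv(np.array(f["extrinsics"]));return pc@T[:3,:3].T+T[:3,3]
def pix2w(f,uv):
    uv=np.array(uv,float).reshape(-1,2)
    z=f["range_z"][np.round(uv[:,1]).astype(int).clip(0,399),np.round(uv[:,0]).astype(int).clip(0,639)]
    return towrld(f,ray(f,uv)*z[:,None])
def onplane(f,uv,z):
    c=towrld(f,np.zeros((1,3)));r=towrld(f,ray(f,np.array(uv,float).reshape(-1,2)))-c
    return c+r*((z-c[:,2])/r[:,2])[:,None]
def proj(f,P):
    P=np.array(P,float).reshape(-1,3);T=np.array(f["extrinsics"]);c=P@T[:3,:3].T+T[:3,3]
    q=np.c_[c[:,0],-c[:,1],-c[:,2]]
    return cv2.projectPoints(q,np.zeros(3),np.zeros(3),np.array(f["camera_matrix"],float),np.array(f["dist_coeffs"],float))[0].reshape(-1,2)
def save(f,n): cv2.imwrite("pics/"+n+".png",np.ascontiguousarray(f["img"][:,:,::-1]))
def tri(fs,uvs):
    A=[];b=[]
    for f,uv in zip(fs,uvs):
        c=towrld(f,np.zeros((1,3)))[0];r=towrld(f,ray(f,uv))[0]-c;r/=np.linalg.norm(r)
        M=np.eye(3)-np.outer(r,r);A.append(M);b.append(M@c)
    return np.linalg.solve(sum(A),sum(b))
E
python3 - <<'E'
from h import *
np.set_printoptions(precision=1,suppress=True)
F={}
for n in ["scene","top","wrist"]:
    f=robot.grab_frame(n);F[n]=f;save(f,n+"0")
    print(n,"cam",towrld(f,np.zeros((1,3)))[0])
    for t in ["patch","head_mid","head_foot","head_top","can_handle","can","tray_in","bottle","jar"]:
        m=robot.mark_of(f,t)
        for k in m[:2]:
            print(t,round(k["p"],2),np.array(k["position"]),pix2w(f,k["position"])[0])
s=robot.get_state();print(s["time"],s["tcp_pos"],np.array(s["orientation"]),s["gripper_width"],s["wrist_force"])
E
```

```text
pics
scene cam [1279.    -8.  1134.4]
patch 0.56 [327.6 199.7] [548.5   1.4  41. ]
head_mid 0.61 [328.8 179.8] [530.8   5.4 113.5]
head_foot 0.76 [325.1 197.2] [540.8  -5.7  42.7]
head_top 0.6 [344.6 163.7] [511.8  48.7 159.7]
head_top 0.21 [332.5 177.5] [532.2  15.6 125.7]
can_handle 0.8 [294.  185.4] [569.7 -88.1 144.5]
can 0.78 [296.3 206.7] [598.8 -85.1  84.8]
can 0.61 [342.4 164.5] [518.9  42.4 165.5]
tray_in 0.89 [221.7 184.7] [ 459.3 -321.1    1.5]
tray_in 0.16 [331.7 177.9] [533.1  13.4 125.1]
bottle 0.56 [415.7 265.2] [777.1 220.7  75.9]
bottle 0.31 [328.8 177.3] [528.1   5.5 121.4]
jar 0.63 [221.5 263.1] [ 751.8 -279.    58. ]
jar 0.59 [412.8 264.5] [773.5 214.2  72.8]
top cam [403.2 -28.9 984.1]
patch 0.76 [322.2 249.6] [525.5 -11.   45.6]
head_mid 0.68 [306.9 243.3] [518.6  19.1 154. ]
head_foot 0.71 [320.8 248. ] [527.5  -7.4  53.2]
head_top 0.92 [293.8 244.2] [511.2  43.7 162.9]
can_handle 0.91 [364.8 229.7] [566.9 -91.1 146.9]
tray_in 0.62 [454.4 303.1] [ 461.2 -328.9    4.9]
bottle 0.81 [240.7 151.8] [714.6 214.2  68.3]
bottle 0.73 [453.5 306.1] [ 454.3 -327.8    3.7]
jar 0.85 [449.3 193.5] [ 704.3 -279.8   47.5]
jar 0.16 [318.9 248.7] [524.2  -3.7  61.1]
wrist cam [281.6 617.7 373.5]
1.5 [203.9 643.5 223.5] [[ 1.  -0.3  0. ]
 [-0.3 -1.  -0. ]
 [ 0.  -0.  -1. ]] 85.35028499550438 [0.3 0.1 0.1]
```

View pics/scene0.png

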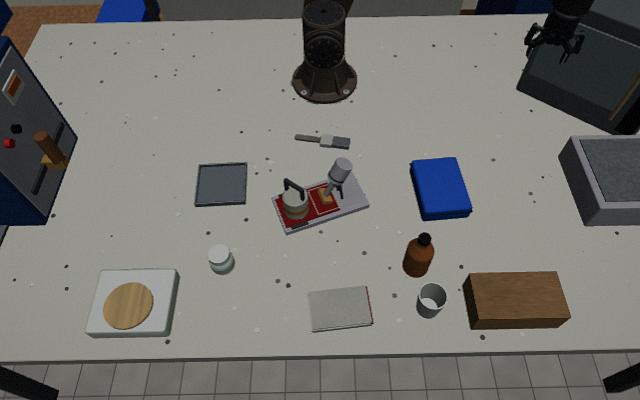

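View pics/top0.png

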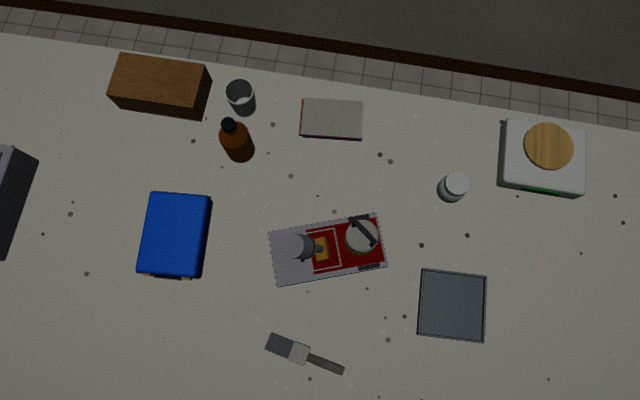

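View pics/wrist0.png

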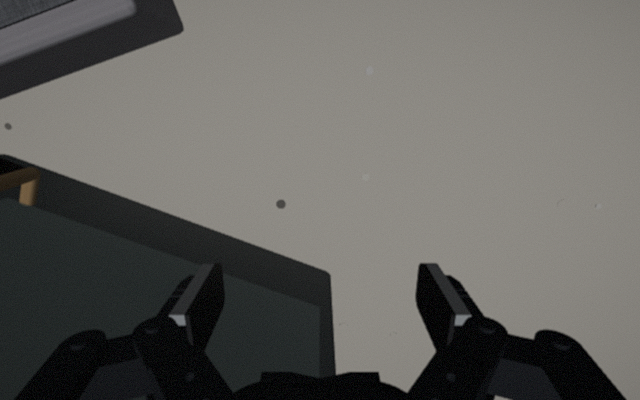

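```bash
python3 - <<'E'
from h import *
a=cv2.imread("pics/top0.png")[200:300,250:410];cv2.imwrite("pics/topc.png",cv2.resize(a,(800,500),interpolation=cv2.INTER_CUBIC))
a=cv2.imread("pics/scene0.png")[140:240,250:410];cv2.imwrite("pics/scenec.png",cv2.resize(a,(800,500),interpolation=cv2.INTER_CUBIC))
E
```

```text
(no output)
```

View pics/topc.png

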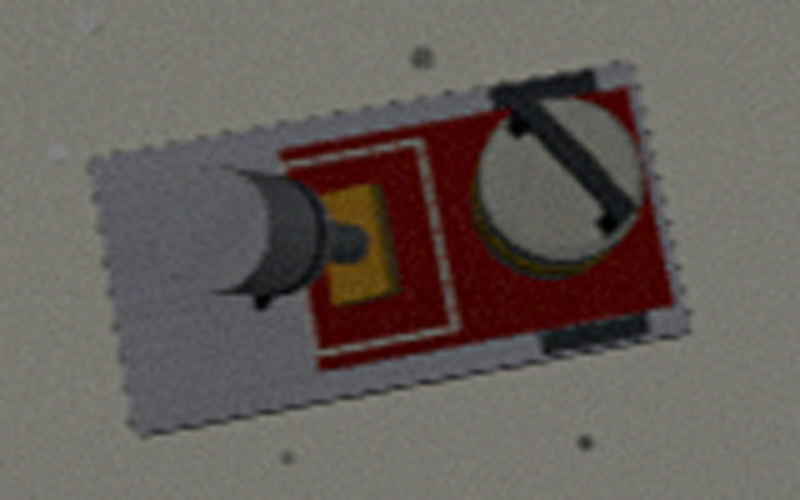

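View pics/scenec.png

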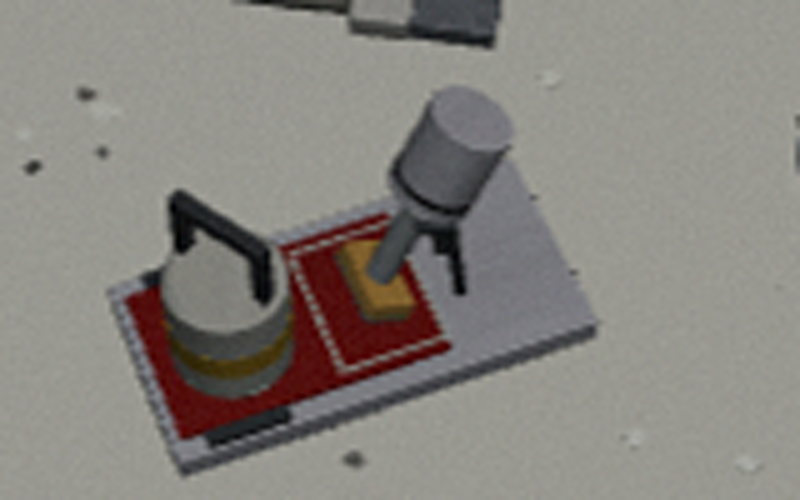

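```bash
cat > m1.py <<'E'
from h import *
np.set_printoptions(precision=1,suppress=True)
t=robot.grab_frame("top");s=robot.grab_frame("scene")
c=np.array([[90,157],[630,65],[690,333],[135,437]])/5+[250,200]
P=onplane(t,c,20);print(P,P.mean(0))
sc=np.array([[110,292],[185,472],[597,325]])/5+[250,140]
print(onplane(s,sc,20))
e=P[0]+P[3]-P[1]-P[2];print("+y dir deg",np.degrees(np.arctan2(e[1],e[0])))
e2=P[0]+P[1]-P[2]-P[3];print("+x? deg",np.degrees(np.arctan2(e2[1],e2[0])))
hs=np.array([[178,200],[262,248]])/5+[250,140]; ht=np.array([[500,95],[625,205]])/5+[250,200]
for k in range(2): print("handle end",tri([t,s],[ht[k],hs[k]]))
print(onplane(t,ht,143+6),onplane(s,hs,149))
for n in ["can_handle","head_top","head_foot","tray_in","patch","jar","bottle"]:
    a=robot.mark_of(t,n);b=robot.mark_of(s,n)
    if a and b: print(n,a[0]["p"],b[0]["p"],tri([t,s],[a[0]["position"],b[0]["position"]]))
m=robot.trace(t,"tray_in");
for n in ["can_handle","head_mid"]:
  m=robot.trace(t,n)
  if m: 
    v,u=np.nonzero(m[0]["region"]);w=pix2w(t,np.c_[u,v]);print(n,m[0]["p"],len(u),w.min(0),w.max(0))
# tray by depth in both
for f,x in((t,"t"),(s,"s")):
    pass
for f,uv in((t,[[421,268],[487,274],[484,342],[417,334]]),(s,[[197,165],[246,163],[246,205],[195,206]])): 
    Q=onplane(f,uv,16);print("tray",Q,Q.mean(0))
E
python3 m1.py
```

```text
[[ 549.1  121.3   20. ]
 [ 635.8 -120.7   20. ]
 [ 516.1 -165.4   20. ]
 [ 426.9   75.5   20. ]] [532.  -22.3  20. ]
[[ 526.  -162.    20. ]
 [ 648.5 -114.3   20. ]
 [ 555.8  122.7   20. ]]
+y dir deg 110.01362768410405
+x? deg 20.506027793362964
handle end [578.2 -81.9 182.2]
handle end [555.2 -93.1 107.8]
[[ 583.2  -58.   149. ]
 [ 547.2 -114.5  149. ]] [[ 554.7 -110.5  149. ]
 [ 587.1  -65.3  149. ]]
can_handle 0.66 0.65 [566.  -90.8 149.5]
head_top 0.97 0.9 [508.9  42.  153.7]
head_foot 0.69 0.6 [528.1 -11.3  21.3]
tray_in 0.63 0.92 [ 461.  -324.2   -8. ]
patch 0.82 0.92 [524.3  -3.3   2.5]
jar 0.97 0.92 [ 720.4 -292.7   -1.7]
bottle 0.96 0.7 [739.9 227.7   9.5]
can_handle 0.8 1015 [ 403.2 -134.    17.6] [616.3 -28.9 984.1]
head_mid 0.7 1046 [403.2 -29.2  16.9] [559.5  69.2 984.1]
tray [[ 526.2 -241.4   16. ]
 [ 538.1 -393.5   16. ]
 [ 387.3 -399.5   16. ]
 [ 379.9 -249.8   16. ]] [ 457.9 -321.    16. ]
tray [[ 392.2 -402.4   16. ]
 [ 388.2 -250.    16. ]
 [ 544.8 -237.8   16. ]
 [ 544.8 -387.3   16. ]] [ 467.5 -319.4   16. ]
```

```bash
cat >> h.py <<'E'
def delta(target,yaw=None):
    s=robot.get_state();R=np.array(s["orientation"]);p=np.array(s["tcp_pos"])
    cy=np.degrees(np.arctan2(R[1,0],R[0,0]))
    print("t",round(s["time"],2),"tcp",p.round(1),"yaw",round(cy,2),"tiltz",R[:,2].round(3),"j",np.round(s["joint_pos"],1),"F",np.round(s["wrist_force"],1),"w",round(s["gripper_width"],1))
    print("tool-frame shift mm",(R.T@(np.array(target)-p)).round(1), "" if yaw is None else "twist z rad %.4f"%-np.radians((yaw-cy+180)%360-180))
E
python3 -c "
from h import *
delta([567,-88,310],-124)"
```

```text
t 2.45 tcp [203.9 643.4 223.5] yaw -17.58 tiltz [-0. -0. -1.] j [ 88.9  20.5   0.7  -0.  -70.1 -16.5] F [-0.1  0.1  1.1] w 85.2
tool-frame shift mm [567.1 587.6 -86.5] twist z rad 1.8574
```

>>> {"fn": "apply_moves", "kwargs": {
  "targets": [
    {"translation": [0.0315, 0.0326, -0.015], "twist": [0, 0, 0]},
    {"translation": [0.0315, 0.0326, -0.015], "twist": [0, 0, 0]},
    {"translation": [0.0315, 0.0326, -0.015], "twist": [0, 0, 0]},
    {"translation": [0.0315, 0.0326, -0.015], "twist": [0, 0, 0]},
    {"translation": [0.0315, 0.0326, -0.015], "twist": [0, 0, 0]}
  ]
}}

```text
time: 2.95
tcp_pos: [305.3, 438.8, 299.3]
orientation: [[0.953, -0.302, 0.0], [-0.302, -0.953, 0.0], [0.0, -0.0, -1.0]]
wrist_force: [1.2, 0.6, 0.9]
gripper_width: 85.6
```

>>> {"fn": "apply_moves", "kwargs": {
  "targets": [
    {"translation": [0.0315, 0.0326, -0.012], "twist": [0, 0, 0]},
    {"translation": [0.0315, 0.0326, 0], "twist": [0, 0, 0]},
    {"translation": [0.0315, 0.0326, 0], "twist": [0, 0, 0]},
    {"translation": [0.0315, 0.0326, 0], "twist": [0, 0, 0]},
    {"translation": [0.0315, 0.0326, 0], "twist": [0, 0, 0]}
  ]
}}

```text
time: 3.45
tcp_pos: [406.1, 235.8, 311.0]
orientation: [[0.953, -0.302, 0.001], [-0.302, -0.953, 0.001], [0.0, -0.001, -1.0]]
wrist_force: [1.2, 0.0, 0.1]
gripper_width: 85.2
```

>>> {"fn": "apply_moves", "kwargs": {
  "targets": [
    {"translation": [0.0315, 0.0326, 0], "twist": [0, 0, 0]},
    {"translation": [0.0315, 0.0326, 0], "twist": [0, 0, 0]},
    {"translation": [0.0315, 0.0326, 0], "twist": [0, 0, 0]},
    {"translation": [0.0315, 0.0326, 0], "twist": [0, 0, 0]},
    {"translation": [0.0315, 0.0326, 0], "twist": [0, 0, 0]}
  ]
}}

```text
time: 3.95
tcp_pos: [507.1, 32.7, 311.0]
orientation: [[0.953, -0.302, 0.001], [-0.302, -0.953, 0.0], [0.001, -0.001, -1.0]]
wrist_force: [0.9, 0.8, 0.2]
gripper_width: 85.3
```

>>> {"fn": "apply_moves", "kwargs": {
  "targets": [
    {"translation": [0, 0, 0], "twist": [0, 0, 0.14]},
    {"translation": [0, 0, 0], "twist": [0, 0, 0.14]},
    {"translation": [0, 0, 0], "twist": [0, 0, 0.14]},
    {"translation": [0, 0, 0], "twist": [0, 0, 0.14]},
    {"translation": [0, 0, 0], "twist": [0, 0, 0]}
  ]
}}

```text
time: 4.45
tcp_pos: [506.6, 34.5, 310.6]
orientation: [[0.646, -0.764, 0.0], [-0.764, -0.646, 0.0], [0.0, -0.0, -1.0]]
wrist_force: [1.1, 0.1, -0.0]
gripper_width: 85.3
```

```bash
python3 -c "
from h import *
delta([567,-88,310],-124)
f=robot.grab_frame('wrist');save(f,'w1')
for n in ['can_handle','head_top','head_foot','patch','tray_in']:
  for k in robot.mark_of(f,n)[:1]: print(n,k,pix2w(f,k['position']).round(1))
"
```

```text
t 4.45 tcp [506.6  34.5 310.6] yaw -49.8 tiltz [ 0.  0. -1.] j [ 26.1   1.8 -11.7  -0.  -76.5  14.1] F [ 1.1  0.1 -0. ] w 85.3
tool-frame shift mm [132.5  32.9   0.6] twist z rad 1.2951
can_handle {'position': [361.6, 20.4], 'p': 0.73} [[565.2 -90.8 147.4]]
head_top {'position': [309.3, 190.5], 'p': 0.65} [[505.8  48.7 158.8]]
head_foot {'position': [327.4, 114.0], 'p': 0.74} [[530.8 -10.3  49.3]]
patch {'position': [329.0, 109.2], 'p': 0.72} [[532.9 -15.7  48.6]]
tray_in {'position': [326.8, 114.6], 'p': 0.66} [[531.   -9.4  51. ]]
```

View pics/w1.png

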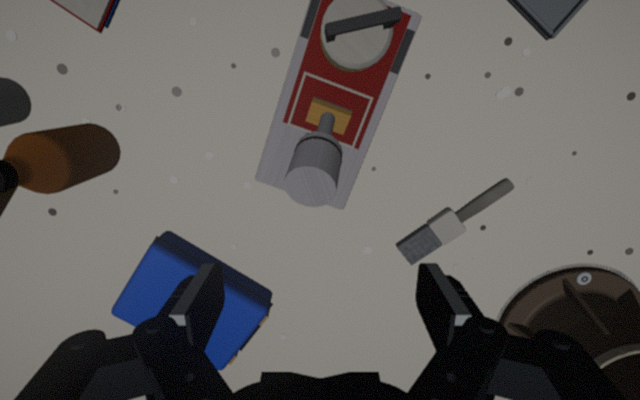

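```bash
python3 - <<'E'
import cv2
a=cv2.imread("pics/w1.png")[0:210,240:440];cv2.imwrite("pics/w1c.png",cv2.resize(a,(600,600*210//200)[:2] if 0 else (571,600),interpolation=cv2.INTER_CUBIC))
E
```

```text
(no output)
```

View pics/w1c.png

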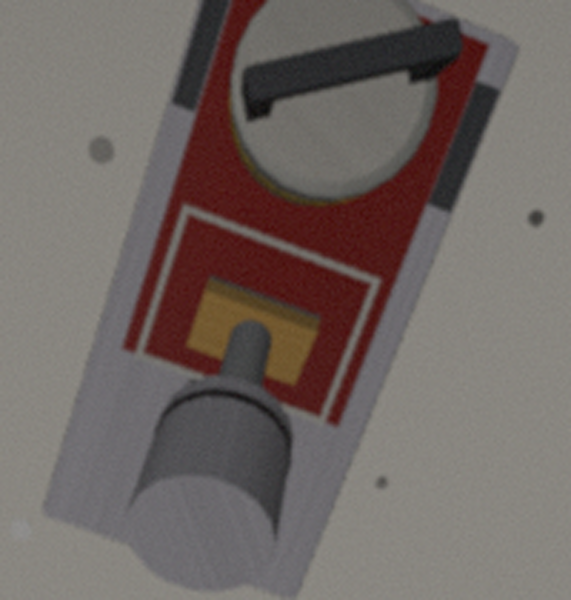

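```bash
python3 - <<'E'
from h import *
np.set_printoptions(precision=1,suppress=True)
f=robot.grab_frame('wrist')
o=np.array([240,0])
Q=onplane(f,np.array([[182,204],[382,279],[327,422],[140,353]])/2.857+o,23);print(Q,Q.mean(0))
for a,b in((0,1),(1,2),(2,3),(3,0)):
    d=Q[b]-Q[a];print(np.linalg.norm(d),np.degrees(np.arctan2(d[1],d[0])))
B=onplane(f,np.array([[245,84],[460,38]])/2.857+o,148);print("bar",B,B.mean(0));d=B[0]-B[1];print(np.linalg.norm(d),np.degrees(np.arctan2(d[1],d[0])))
top=robot.grab_frame('top')
# top face of head by depth
ys,xs=np.mgrid[150:215,280:350];w=pix2w(f,np.c_[xs.ravel(),ys.ravel()]);m=w[:,2]>135;print("head hi pts",m.sum(),w[m].min(0),w[m].max(0))
ys,xs=np.mgrid[0:80,310:420];w=pix2w(f,np.c_[xs.ravel(),ys.ravel()]);m=w[:,2]>138;print("bar hi pts",m.sum(),w[m].min(0),w[m].max(0),w[m].mean(0))
c=np.cov(w[m][:,:2].T);e,v=np.linalg.eigh(c);print(np.degrees(np.arctan2(v[1,1],v[0,1])))
tm=robot.mark_of(top,'can_handle')[0]['position'];wm=robot.mark_of(f,'can_handle')[0]['position'];print('tri handle',tri([top,f],[tm,wm]))
E
```

```text
[[584.1 -28.2  23. ]
 [498.2 -61.2  23. ]
 [474.3   0.7  23. ]
 [558.6  32.   23. ]] [528.8 -14.2  23. ]
91.9874059743055 -158.955495717533
66.35277959732785 111.19476849464881
89.99390905808595 20.374980241444568
65.33712762420545 -67.04900820386658
bar [[ 584.   -65.7  148. ]
 [ 544.6 -115.2  148. ]] [564.3 -90.5 148. ]
63.29906898343054 51.44773849249676
head hi pts 2655 [483.3 -28.7 135.1] [559.4  68.8 460.5]
bar hi pts 1130 [ 540.6 -118.3  138.1] [587.2 -28.7 460.5] [563.5 -89.3 156.2]
61.2148692040194Traceback (most recent call last):
  File "<stdin>", line 14, in <module>
IndexError: list index out of range
```

```bash
python3 -c "
from h import *
delta([564.5,-90.5,240],-128.5)"
```

```text
t 4.95 tcp [506.6  34.6 310.5] yaw -49.62 tiltz [ 0.  0. -1.] j [ 26.1   1.9 -11.7  -0.  -76.5  14.3] F [-0.3 -0.1  0. ] w 85.4
tool-frame shift mm [132.8  37.   70.5] twist z rad 1.3767
```

>>> {"fn": "apply_moves", "kwargs": {
  "targets": [
    {"translation": [0.0332, 0.0092, 0.0176], "twist": [0, 0, 0]},
    {"translation": [0.0332, 0.0092, 0.0176], "twist": [0, 0, 0]},
    {"translation": [0.0332, 0.0092, 0.0176], "twist": [0, 0, 0]},
    {"translation": [0.0332, 0.0094, 0.0176], "twist": [0, 0, 0]},
    {"translation": [0, 0, 0], "twist": [0, 0, 0.1377]}
  ]
}}

```text
time: 5.45
tcp_pos: [564.0, -93.4, 236.7]
orientation: [[0.535, -0.845, -0.005], [-0.845, -0.535, -0.001], [-0.002, 0.005, -1.0]]
wrist_force: [-0.1, -0.8, -0.2]
gripper_width: 85.3
```

>>> {"fn": "apply_moves", "kwargs": {
  "targets": [
    {"translation": [0, 0, 0], "twist": [0, 0, 0.1377]},
    {"translation": [0, 0, 0], "twist": [0, 0, 0.1377]},
    {"translation": [0, 0, 0], "twist": [0, 0, 0.1377]},
    {"translation": [0, 0, 0], "twist": [0, 0, 0.1377]},
    {"translation": [0, 0, 0], "twist": [0, 0, 0.1377]}
  ]
}}

```text
time: 5.95
tcp_pos: [564.4, -90.6, 240.0]
orientation: [[-0.127, -0.992, -0.0], [-0.992, 0.127, -0.0], [0.0, 0.0, -1.0]]
wrist_force: [0.9, -0.3, 0.0]
gripper_width: 85.7
```

>>> {"fn": "apply_moves", "kwargs": {
  "targets": [
    {"translation": [0, 0, 0], "twist": [0, 0, 0.1377]},
    {"translation": [0, 0, 0], "twist": [0, 0, 0.1377]},
    {"translation": [0, 0, 0], "twist": [0, 0, 0.1377]},
    {"translation": [0, 0, 0], "twist": [0, 0, 0.1377]},
    {"translation": [0, 0, 0], "twist": [0, 0, 0]}
  ]
}}

```text
time: 6.45
tcp_pos: [564.4, -90.5, 240.0]
orientation: [[-0.625, -0.781, -0.0], [-0.781, 0.625, -0.0], [0.0, 0.0, -1.0]]
wrist_force: [0.3, 0.2, 0.1]
gripper_width: 85.8
```

```bash
python3 -c "
from h import *
delta([564.5,-90.5,145],-128.5)
f=robot.grab_frame('wrist');save(f,'w2')
for k in robot.mark_of(f,'can_handle')[:1]: print(k,pix2w(f,k['position']).round(1))
print(proj(f,[[564.5,-90.5,148]]))
"
```

```text
t 6.45 tcp [564.4 -90.5 240. ] yaw -128.66 tiltz [-0. -0. -1.] j [ 10.5  10.3 -11.2  -0.  -68.5 -49.1] F [0.3 0.2 0.1] w 85.8
tool-frame shift mm [-0.1 -0.1 95. ] twist z rad -0.0027
{'position': [317.3, 192.6], 'p': 0.9} [[562.5 -96.3 146. ]]
[[319.94119651 200.62299809]]
```

View pics/w2.png

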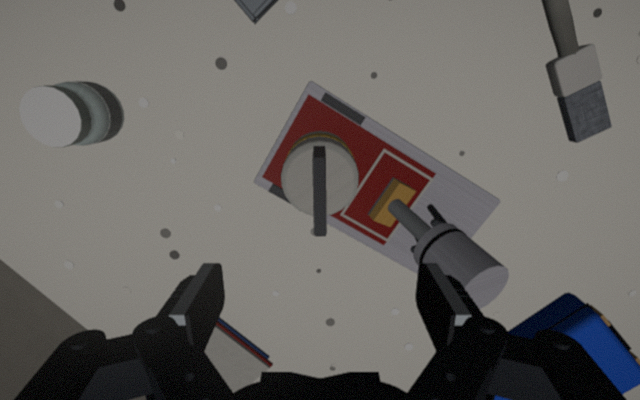

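```bash
python3 -c "
from h import *
f=robot.grab_frame('wrist')
B=onplane(f,[[319.5,148],[320,235.5]],148);print(B,B.mean(0),np.linalg.norm(B[0]-B[1]))
delta([*B.mean(0)[:2],145],-128.5)
"
```

```text
[[ 539.87540056 -122.21958714  148.        ]
 [ 582.42551616  -67.68503566  148.        ]] [561.15045836 -94.9523114  148.        ] 69.17029451152841
t 6.6 tcp [564.4 -90.6 240.1] yaw -128.33 tiltz [-0. -0. -1.] j [ 10.5  10.2 -11.2   0.  -68.5 -48.8] F [-0.2 -1.  -0.1] w 85.4
tool-frame shift mm [ 5.4 -0.2 95.1] twist z rad 0.0029
```

>>> {"fn": "apply_moves", "kwargs": {
  "targets": [
    {"translation": [0.004, 0, 0.035], "twist": [0, 0, 0]},
    {"translation": [0, 0, 0.035], "twist": [0, 0, 0]},
    {"translation": [0, 0, 0.025], "twist": [0, 0, 0]},
    {"translation": [0, 0, 0], "twist": [0, 0, 0]}
  ]
}}

```text
time: 7.0
tcp_pos: [559.5, -93.8, 141.7]
orientation: [[-0.622, -0.783, -0.006], [-0.783, 0.622, -0.0], [0.004, 0.005, -1.0]]
wrist_force: [0.6, -0.7, 0.2]
gripper_width: 85.0
```

>>> {"fn": "apply_moves", "kwargs": {
  "targets": [
    {"translation": [0, 0, 0], "twist": [0, 0, 0]},
    {"translation": [0, 0, 0], "twist": [0, 0, 0]},
    {"translation": [0, 0, 0], "twist": [0, 0, 0]},
    {"translation": [0, 0, 0], "twist": [0, 0, 0]},
    {"translation": [0, 0, 0], "twist": [0, 0, 0]}
  ],
  "jaw": 0
}}

```text
time: 7.5
tcp_pos: [562.2, -93.7, 145.8]
orientation: [[-0.623, -0.782, 0.001], [-0.782, 0.623, 0.0], [-0.001, -0.001, -1.0]]
wrist_force: [0.2, -0.2, -1.2]
gripper_width: 12.2
```

```bash
python3 -c "
from h import *
delta([564.5,-90.5,145],-128.5)
f=robot.grab_frame('wrist');save(f,'w3')
"
```

```text
t 7.5 tcp [562.2 -93.7 145.8] yaw -128.55 tiltz [ 0.001  0.    -1.   ] j [ 10.2  14.3 -19.    0.  -56.6 -48.8] F [ 0.2 -0.2 -1.2] w 12.2
tool-frame shift mm [-3.9  0.2  0.8] twist z rad -0.0008
```

View pics/w3.png

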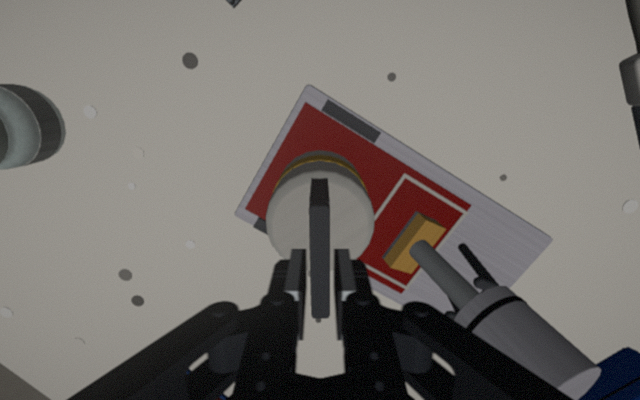

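>>> {"fn": "apply_moves", "kwargs": {
  "targets": [
    {"translation": [0, 0, 0], "twist": [0, 0, 0]},
    {"translation": [0, 0, 0], "twist": [0, 0, 0]},
    {"translation": [0, 0, -0.005], "twist": [0, 0, 0]},
    {"translation": [0, 0, -0.01], "twist": [0, 0, 0]},
    {"translation": [0, 0, -0.015], "twist": [0, 0, 0]}
  ]
}}

```text
time: 8.05
tcp_pos: [561.6, -93.8, 175.5]
orientation: [[-0.623, -0.782, -0.001], [-0.782, 0.623, -0.0], [0.001, 0.001, -1.0]]
wrist_force: [0.2, 0.4, 0.8]
gripper_width: -0.3
```

>>> {"fn": "apply_moves", "kwargs": {
  "targets": [
    {"translation": [0, 0, -0.02], "twist": [0, 0, 0]},
    {"translation": [0, 0, -0.02], "twist": [0, 0, 0]},
    {"translation": [0, 0, -0.01], "twist": [0, 0, 0]},
    {"translation": [0, 0, 0], "twist": [0, 0, 0]}
  ]
}}

```text
time: 8.45
tcp_pos: [562.8, -93.7, 227.1]
orientation: [[-0.623, -0.782, 0.003], [-0.782, 0.623, 0.0], [-0.002, -0.002, -1.0]]
wrist_force: [0.9, -0.4, -0.5]
gripper_width: 0.4
```

```bash
python3 - <<'E'
from h import *
np.set_printoptions(precision=1,suppress=True)
f=robot.grab_frame('wrist');save(f,'w4')
t=robot.grab_frame('top');save(t,'t4')
for n in ['tray_in','patch','can_handle']:
  for g in (f,t):
    for k in robot.mark_of(g,n)[:1]: print(n,k,onplane(g,k['position'],5 if n[0]=='t' else 23),pix2w(g,k['position']))
delta([462,-321,220],-128.5)
E
```

```text
tray_in {'position': [454.7, 306.8], 'p': 0.66} [[ 453.1 -330.3    5. ]] [[ 453.1 -330.2    5.4]]
patch {'position': [387.8, 203.3], 'p': 0.86} [[530.2 -13.9  23. ]] [[529.3 -21.   40.5]]
patch {'position': [321.4, 250.6], 'p': 0.96} [[525.9  -9.1  23. ]] [[522.6  -9.7  48.9]]
can_handle {'position': [319.2, 206.7], 'p': 0.95} [[592.6 -58.3  23. ]] [[563.7 -93.8 148.2]]
can_handle {'position': [363.0, 231.9], 'p': 0.92} [[585.3 -96.9  23. ]] [[524.8 -74.3 342.4]]
t 8.85 tcp [561.6 -93.7 224.4] yaw -128.56 tiltz [-0. -0. -1.] j [ 10.2  10.7 -12.8  -0.  -66.6 -48.8] F [ 0.9 -0.8  0.5] w -0.2
tool-frame shift mm [239.8 -63.8   4.5] twist z rad -0.0011
```

View pics/w4.png

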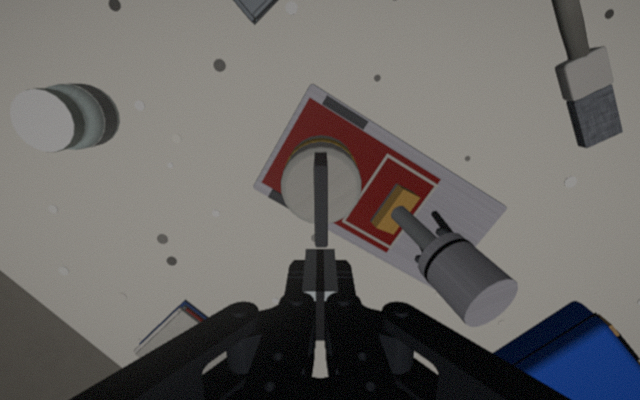

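```bash
python3 - <<'E'
from h import *
np.set_printoptions(precision=1,suppress=True)
f=robot.grab_frame('wrist')
s=robot.get_state();R=np.array(s["orientation"]);p=np.array(s["tcp_pos"])
print(np.array(f["extrinsics"]),f["camera_matrix"],f["dist_coeffs"])
for d in(0,3,22): print(d,proj(f,p+R[:,2]*d))
for r in range(150,300,10): print(r,f["range_z"][r,320],pix2w(f,[[320,r]])[0])
print("lid",pix2w(f,[[300,180],[345,180],[300,210],[345,210]]), "panel",pix2w(f,[[280,150],[430,195]]),"table",pix2w(f,[[200,100],[500,100]]))
E
python3 -c "
import cv2
a=cv2.imread('pics/w3.png')[150:350,220:420];cv2.imwrite('pics/w3c.png',cv2.resize(a,(600,600),interpolation=cv2.INTER_CUBIC))"
```

```text
[[  -0.8    0.6    0.   497.7]
 [  -0.6   -0.7   -0.3  302.5]
 [  -0.2   -0.2    0.9 -294.5]
 [   0.     0.     0.     1. ]] [[336.8   0.  319.7]
 [  0.  336.8 198.2]
 [  0.    0.    1. ]] [-0.  0.  0.  0.  0.]
0 [[320.1 260.3]]
3 [[320.1 257.4]]
22 [[320. 241.]]
150 282.3119 [ 541.8 -118.4   93.9]
160 258.12888 [ 543.6 -116.2  120.3]
170 232.1763 [ 544.4 -115.3  148.1]
180 234.31825 [ 548.8 -109.8  148.2]
190 236.66176 [ 553.3 -104.1  148.1]
200 239.34239 [558.  -98.2 147.8]
210 241.59525 [562.7 -92.3 148. ]
220 244.84717 [567.7 -86.  147.2]
230 246.11806 [572.3 -80.2 148.4]
240 249.72638 [577.6 -73.5 147.4]
250 152.05664 [ 554.  -103.5  237.6]
260 144.80565 [ 554.5 -103.   245.5]
270 135.52615 [ 554.  -103.6  255. ]
280 129.42531 [ 554.4 -103.2  261.6]
290 123.24185 [ 554.4 -103.1  268.2]
lid [[ 570.1 -109.9  100.3]
 [ 540.4  -86.3  100.5]
 [ 587.3  -89.1  100.4]
 [ 556.6  -65.   100.9]] panel [[ 583.  -134.2   20.9]
 [ 486.3    5.7   23.5]] table [[ 618.8 -226.6    0.6]
 [ 368.   -26.9   -0.5]]
```

View pics/w3c.png

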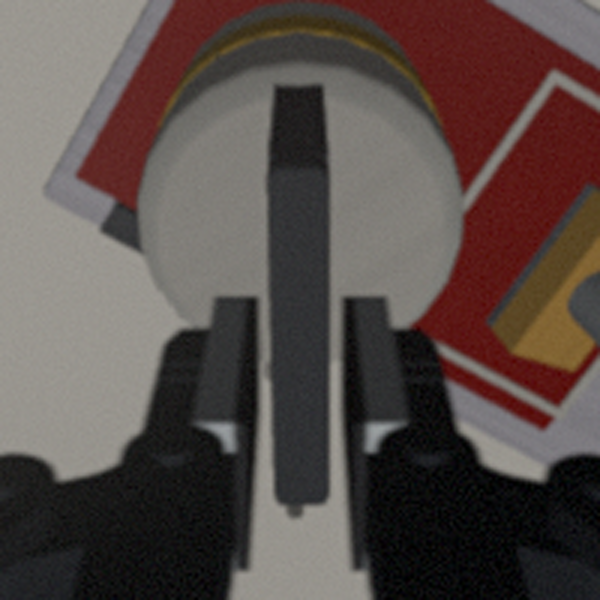

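```bash
python3 - <<'E'
from h import *
np.set_printoptions(precision=1,suppress=True)
f=robot.grab_frame('scene');w=robot.grab_frame('wrist')
s=robot.get_state();R=np.array(s["orientation"]);p=np.array(s["tcp_pos"])
a=f["img"][:,:,::-1].copy()
q=proj(f,np.array([p,p+R[:,2]*22,p-[0,0,-0]]));print(q)
c=q[1];x0,y0=int(c[0])-50,int(c[1])-60
b=cv2.resize(a[y0:y0+100,x0:x0+100],(600,600),interpolation=cv2.INTER_CUBIC)
for k in q[:2]: cv2.circle(b,tuple(((k+0.5-[x0,y0])*6).astype(int)),4,(0,255,0),1)
cv2.imwrite("pics/s5.png",b)
# finger points by wrist depth
m=(w["range_z"]<200)&(w["range_z"]>0);v,u=np.nonzero(m);P=pix2w(w,np.c_[u,v]);T=(P-p)@R
k=(abs(T[:,1])<20);print("tool z max of finger pts",np.percentile(T[k,2],[50,95,99,100]),T[k][np.argmax(T[k,2])])
E
```

```text
[[289.7 164.4]
 [290.3 169.7]
 [289.7 164.4]]
tool z max of finger pts [-74.4 -24.1 -14.9 -10.1] [ 11.4   5.4 -10.1]
```

View pics/s5.png

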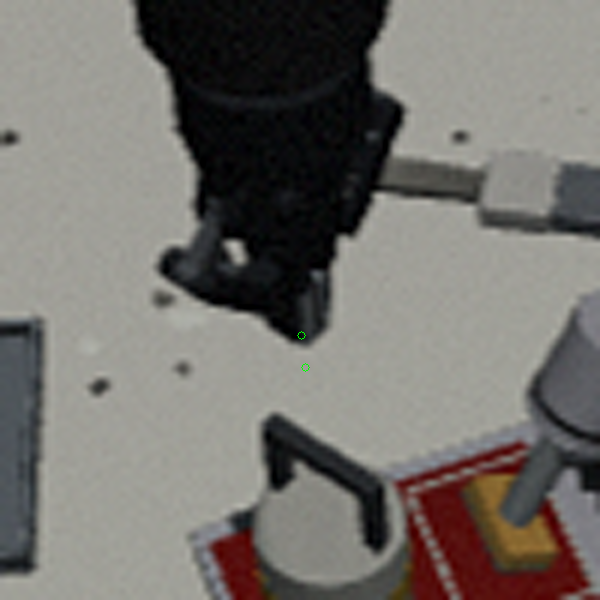

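>>> {"fn": "apply_moves", "kwargs": {
  "targets": [
    {"translation": [0, 0, 0], "twist": [0, 0, 0]},
    {"translation": [0, 0, 0], "twist": [0, 0, 0]},
    {"translation": [0, 0, 0], "twist": [0, 0, 0]},
    {"translation": [0, 0, 0], "twist": [0, 0, 0]},
    {"translation": [0, 0, 0], "twist": [0, 0, 0]}
  ],
  "jaw": 50
}}

```text
time: 9.5
tcp_pos: [561.9, -93.7, 225.1]
orientation: [[-0.623, -0.782, 0.0], [-0.782, 0.623, 0.0], [-0.0, -0.0, -1.0]]
wrist_force: [-0.5, 0.3, 0.7]
gripper_width: 42.9
```

```bash
python3 - <<'E'
from h import *
np.set_printoptions(precision=1,suppress=True)
w=robot.grab_frame('wrist');save(w,'w5')
s=robot.get_state();R=np.array(s["orientation"]);p=np.array(s["tcp_pos"])
m=(w["range_z"]<205)&(w["range_z"]>0);v,u=np.nonzero(m);P=pix2w(w,np.c_[u,v]);T=(P-p)@R
for sg in(1,-1):
  k=(T[:,1]*sg>0)&(abs(T[:,1])<60);o=np.argsort(T[k,2])[::-1][:400:40];print(T[k][o])
t=robot.boxes_of(w,'can_handle');print(t[:1])
delta([564.5,-90.5,145],-128.5)
E
```

```text
[[ -7.   21.1  -8.9]
 [ 11.6  27.1 -12.6]
 [ 11.9  26.4 -14.2]
 [ 11.7  26.6 -15.6]
 [  1.7  21.1 -16.8]
 [  8.9  21.1 -17.9]
 [  7.8  21.  -18.5]
 [ -4.9  21.  -19.5]
 [ 12.2  21.  -20.2]
 [  8.3  31.5 -21.2]]
[[  4.7 -21.8  -8.6]
 [ 11.5 -24.7 -12.4]
 [ 11.9 -21.7 -14.2]
 [ 12.1 -22.4 -15.5]
 [  8.2 -30.4 -16.6]
 [  0.5 -21.8 -17.5]
 [ 11.8 -27.2 -18.6]
 [  7.7 -30.4 -19.4]
 [  5.2 -21.6 -20.2]
 [ 12.1 -23.4 -20.9]]
[{'extent': [276.7, 135.7, 365.1, 250.7], 'p': 0.61}]
t 9.6 tcp [561.9 -93.7 225.1] yaw -128.56 tiltz [ 0. -0. -1.] j [ 10.2  10.6 -12.8   0.  -66.6 -48.8] F [ 0.1  0.2 -0.8] w 42.7
tool-frame shift mm [-4.1 -0.  80.1] twist z rad -0.0010
```

View pics/w5.png

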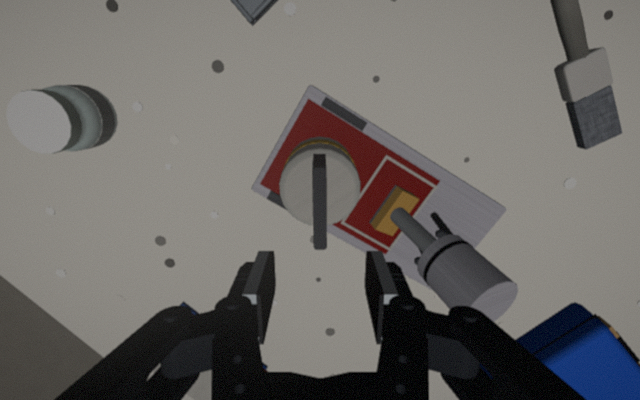

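>>> {"fn": "apply_moves", "kwargs": {
  "targets": [
    {"translation": [0, 0, 0.035], "twist": [0, 0, 0]},
    {"translation": [0, 0, 0.035], "twist": [0, 0, 0]},
    {"translation": [0, 0, 0.02], "twist": [0, 0, 0]},
    {"translation": [0, 0, 0], "twist": [0, 0, 0]}
  ]
}}

```text
time: 10.0
tcp_pos: [559.8, -93.8, 132.1]
orientation: [[-0.624, -0.782, -0.006], [-0.782, 0.624, -0.0], [0.004, 0.004, -1.0]]
wrist_force: [-0.3, -0.1, 0.5]
gripper_width: 42.7
```

>>> {"fn": "apply_moves", "kwargs": {
  "targets": [
    {"translation": [0, 0, 0.01], "twist": [0, 0, 0]},
    {"translation": [0, 0, 0.01], "twist": [0, 0, 0]},
    {"translation": [0, 0, 0], "twist": [0, 0, 0]}
  ]
}}

```text
time: 10.3
tcp_pos: [561.5, -93.7, 114.4]
orientation: [[-0.623, -0.782, -0.001], [-0.782, 0.623, 0.0], [0.0, 0.001, -1.0]]
wrist_force: [-0.4, -0.4, -0.0]
gripper_width: 42.8
```

>>> {"fn": "apply_moves", "kwargs": {
  "targets": [
    {"translation": [0, 0, 0], "twist": [0, 0, 0]},
    {"translation": [0, 0, 0], "twist": [0, 0, 0]},
    {"translation": [0, 0, 0], "twist": [0, 0, 0]},
    {"translation": [0, 0, 0], "twist": [0, 0, 0]},
    {"translation": [0, 0, 0], "twist": [0, 0, 0]}
  ],
  "jaw": 0
}}

```text
time: 10.8
tcp_pos: [562.6, -93.7, 115.9]
orientation: [[-0.623, -0.782, 0.002], [-0.782, 0.623, -0.0], [-0.001, -0.001, -1.0]]
wrist_force: [0.0, -0.1, 5.2]
gripper_width: 8.7
```

>>> {"fn": "apply_moves", "kwargs": {
  "targets": [
    {"translation": [0, 0, -0.002], "twist": [0, 0, 0]},
    {"translation": [0, 0, -0.008], "twist": [0, 0, 0]},
    {"translation": [0, 0, -0.015], "twist": [0, 0, 0]},
    {"translation": [0, 0, -0.02], "twist": [0, 0, 0]},
    {"translation": [0, 0, 0], "twist": [0, 0, 0]}
  ]
}}

```text
time: 11.3
tcp_pos: [563.3, -93.7, 162.7]
orientation: [[-0.623, -0.782, 0.004], [-0.782, 0.623, 0.0], [-0.002, -0.003, -1.0]]
wrist_force: [0.2, -0.0, -2.2]
gripper_width: 8.8
```

```bash
python3 - <<'E'
from h import *
np.set_printoptions(precision=1,suppress=True)
delta([460,-322,180],-128.5)
w=robot.grab_frame('wrist');save(w,'w6')
for r in range(170,300,10): print(r,pix2w(w,[[320,r]])[0])
E
```

```text
t 11.3 tcp [563.3 -93.7 162.7] yaw -128.54 tiltz [ 0.  0. -1.] j [ 10.2  13.4 -17.8   0.  -58.6 -48.8] F [ 0.2 -0.  -2.2] w 8.8
tool-frame shift mm [242.9 -61.5 -17.7] twist z rad -0.0006
170 [ 542.4 -120.2  111.7]
180 [ 542.9 -119.6  131.8]
190 [ 544.3 -117.8  143.1]
200 [ 545.4 -116.3  154.1]
210 [ 545.3 -116.4  168.3]
220 [ 545.2 -116.5  180.8]
230 [ 545.  -116.7  191.7]
240 [ 546.9 -114.4  194.5]
250 [ 549.5 -111.   194.5]
260 [ 552.2 -107.7  194.7]
270 [ 555.3 -103.8  193.9]
280 [ 557.5 -101.1  195.6]
290 [561.1 -96.5 193.9]
```

View pics/w6.png

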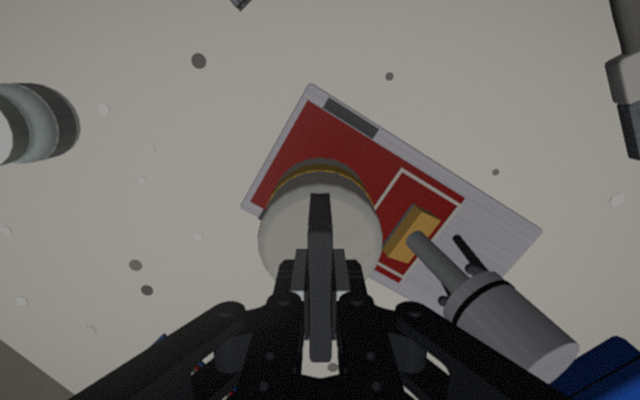

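```bash
python3 -c "
from h import *
delta([459,-322,163],-128.5)"
```

```text
t 11.35 tcp [562.4 -93.6 161.1] yaw -128.56 tiltz [ 0.002  0.    -1.   ] j [ 10.2  13.5 -17.9  -0.  -58.5 -48.8] F [-0.2  0.2 -3.2] w 8.7
tool-frame shift mm [243.1 -61.5  -2.2] twist z rad -0.0011
```

>>> {"fn": "apply_moves", "kwargs": {
  "targets": [
    {"translation": [0.01, -0.002, 0], "twist": [0, 0, 0]},
    {"translation": [0.025, -0.006, 0], "twist": [0, 0, 0]},
    {"translation": [0.035, -0.009, 0], "twist": [0, 0, 0]},
    {"translation": [0.035, -0.009, 0], "twist": [0, 0, 0]},
    {"translation": [0.035, -0.009, 0], "twist": [0, 0, 0]}
  ]
}}

```text
time: 11.85
tcp_pos: [500.1, -226.1, 158.8]
orientation: [[-0.623, -0.782, -0.002], [-0.782, 0.623, 0.001], [0.001, 0.002, -1.0]]
wrist_force: [-0.4, 0.1, -2.4]
gripper_width: 8.6
```

>>> {"fn": "apply_moves", "kwargs": {
  "targets": [
    {"translation": [0.035, -0.009, 0], "twist": [0, 0, 0]},
    {"translation": [0.03, -0.009, 0], "twist": [0, 0, 0]},
    {"translation": [0.02, -0.006, 0], "twist": [0, 0, 0]},
    {"translation": [0.01, -0.003, 0], "twist": [0, 0, 0]},
    {"translation": [0, 0, 0], "twist": [0, 0, 0]}
  ]
}}

```text
time: 12.35
tcp_pos: [462.4, -317.0, 159.0]
orientation: [[-0.625, -0.781, -0.002], [-0.781, 0.625, 0.001], [0.001, 0.002, -1.0]]
wrist_force: [-0.2, -0.0, -1.8]
gripper_width: 8.5
```

```bash
python3 -c "
from h import *
delta([459,-322,163],-128.5)
w=robot.grab_frame('wrist');save(w,'w7')
w=robot.grab_frame('top');save(w,'t7')"
```

```text
t 12.35 tcp [ 462.4 -317.   159. ] yaw -128.68 tiltz [-0.002  0.001 -1.   ] j [-14.4  12.9 -19.   -0.  -58.2 -24.2] F [-0.2 -0.  -1.8] w 8.5
tool-frame shift mm [ 6.  -0.4 -4. ] twist z rad -0.0032
```

View pics/w7.png

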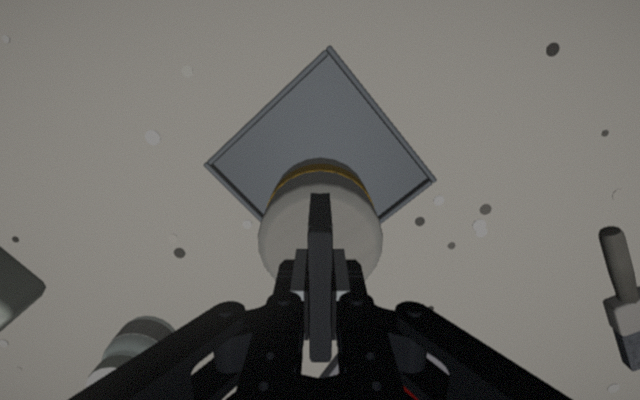

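View pics/t7.png

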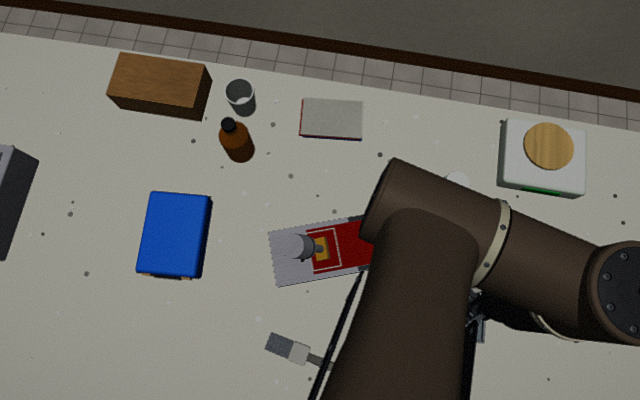

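```bash
python3 -c "
from h import *
w=robot.grab_frame('wrist')
Q=onplane(w,[[207,165],[435,181],[329,47]],16);print(Q,Q[:2].mean(0),np.linalg.norm(Q[0]-Q[2]),np.linalg.norm(Q[1]-Q[2]))
delta([*Q[:2].mean(0)[:2],97.5],-128.5)"
```

```text
[[ 531.96171669 -390.71636687   16.        ]
 [ 381.37765246 -251.69557221   16.        ]
 [ 387.84931477 -398.85346969   16.        ]] [ 456.66968458 -321.20596954   16.        ] 144.3419441101947 147.30013307201463
t 12.5 tcp [ 463.8 -315.6  159.7] yaw -128.55 tiltz [-0.001  0.    -1.   ] j [-14.3  12.8 -19.   -0.  -58.2 -24.3] F [ 0.3  0.3 -4.1] w 8.9
tool-frame shift mm [ 8.8  2.  62.2] twist z rad -0.0009
```

>>> {"fn": "apply_moves", "kwargs": {
  "targets": [
    {"translation": [0.005, 0.001, 0.01], "twist": [0, 0, 0]},
    {"translation": [0.004, 0.001, 0.02], "twist": [0, 0, 0]},
    {"translation": [0, 0, 0.015], "twist": [0, 0, 0]},
    {"translation": [0, 0, 0.01], "twist": [0, 0, 0]},
    {"translation": [0, 0, 0.003], "twist": [0, 0, 0]}
  ]
}}

```text
time: 13.0
tcp_pos: [456.0, -321.3, 100.6]
orientation: [[-0.623, -0.782, -0.002], [-0.782, 0.623, 0.001], [0.001, 0.002, -1.0]]
wrist_force: [-0.6, -0.1, -3.0]
gripper_width: 8.7
```

>>> {"fn": "apply_moves", "kwargs": {
  "targets": [
    {"translation": [0, 0, 0.002], "twist": [0, 0, 0]},
    {"translation": [0, 0, 0], "twist": [0, 0, 0]},
    {"translation": [0, 0, 0], "twist": [0, 0, 0]}
  ]
}}

```text
time: 13.3
tcp_pos: [457.2, -322.0, 100.7]
orientation: [[-0.623, -0.782, 0.001], [-0.782, 0.623, -0.0], [-0.0, -0.001, -1.0]]
wrist_force: [0.0, -0.1, -2.5]
gripper_width: 9.0
```

>>> {"fn": "apply_moves", "kwargs": {
  "targets": [
    {"translation": [0, 0, 0.001], "twist": [0, 0, 0]},
    {"translation": [0, 0, 0.001], "twist": [0, 0, 0]},
    {"translation": [0, 0, 0.001], "twist": [0, 0, 0]},
    {"translation": [0, 0, 0], "twist": [0, 0, 0]},
    {"translation": [0, 0, 0], "twist": [0, 0, 0]}
  ]
}}

```text
time: 13.8
tcp_pos: [457.0, -322.2, 97.9]
orientation: [[-0.623, -0.782, 0.001], [-0.782, 0.623, -0.001], [0.0, -0.001, -1.0]]
wrist_force: [-1.8, 1.0, 5.9]
gripper_width: 8.7
```

Contact (force sign reversed). Release.

>>> {"fn": "apply_moves", "kwargs": {
  "targets": [
    {"translation": [0, 0, 0], "twist": [0, 0, 0]},
    {"translation": [0, 0, 0], "twist": [0, 0, 0]},
    {"translation": [0, 0, 0], "twist": [0, 0, 0]},
    {"translation": [0, 0, 0], "twist": [0, 0, 0]}
  ],
  "jaw": 40
}}

```text
time: 14.2
tcp_pos: [456.7, -321.9, 97.0]
orientation: [[-0.623, -0.782, -0.0], [-0.782, 0.623, 0.0], [0.0, 0.0, -1.0]]
wrist_force: [0.4, 1.2, 0.4]
gripper_width: 34.4
```

>>> {"fn": "apply_moves", "kwargs": {
  "targets": [
    {"translation": [0, 0, -0.02], "twist": [0, 0, 0]},
    {"translation": [0, 0, -0.04], "twist": [0, 0, 0]},
    {"translation": [0, 0, -0.05], "twist": [0, 0, 0]},
    {"translation": [0, 0, -0.05], "twist": [0, 0, 0]},
    {"translation": [0, 0, -0.04], "twist": [0, 0, 0]}
  ]
}}

```text
time: 14.7
tcp_pos: [456.9, -322.1, 300.4]
orientation: [[-0.623, -0.782, 0.002], [-0.782, 0.623, -0.001], [-0.0, -0.003, -1.0]]
wrist_force: [1.1, -0.1, -0.1]
gripper_width: 34.0
```

```bash
python3 -c "
from h import *
w=robot.grab_frame('wrist');save(w,'w8')
s=robot.grab_frame('scene');save(s,'s8')
for k in robot.mark_of(w,'can_handle')[:1]: print(k,pix2w(w,k['position']).round(1))
print(pix2w(w,[[320,r] for r in range(180,260,10)]).round(1))
delta([456.7,-321,300],-69.5)"
```

```text
{'position': [319.3, 172.8], 'p': 0.69} [[ 456.7 -324.   129.7]]
[[ 4.606e+02 -3.179e+02  1.299e+02]
 [ 4.673e+02 -3.096e+02  1.287e+02]
 [ 4.735e+02 -3.018e+02  1.304e+02]
 [ 5.095e+02 -2.568e+02  5.300e+00]
 [ 5.161e+02 -2.484e+02  1.630e+01]
 [ 5.302e+02 -2.308e+02 -4.000e-01]
 [ 5.403e+02 -2.181e+02 -8.000e-01]
 [ 5.507e+02 -2.049e+02 -1.500e+00]]
t 14.85 tcp [ 458.  -322.5  300.5] yaw -128.55 tiltz [ 0.006 -0.002 -1.   ] j [-15.1   7.1  -7.2   0.  -75.4 -23.5] F [-0.7  0.4 -1.7] w 34.3
tool-frame shift mm [-0.3  1.9  0.5] twist z rad -1.0306
```

View pics/w8.png

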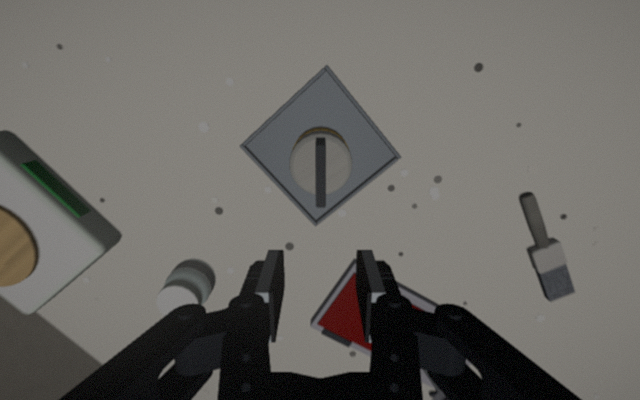

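View pics/s8.png

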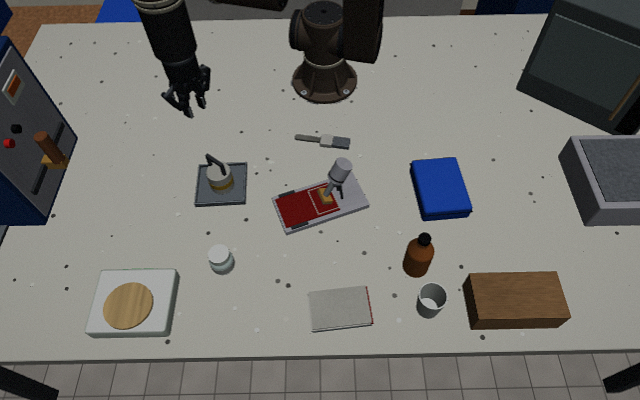

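```bash
python3 -c "
from h import *
delta([509.3,37.2,300],-159.2)"
```

```text
t 14.85 tcp [ 458.  -322.5  300.5] yaw -128.55 tiltz [ 0.006 -0.002 -1.   ] j [-15.1   7.1  -7.2   0.  -75.4 -23.5] F [-0.7  0.4 -1.7] w 34.3
tool-frame shift mm [-3.132e+02  1.840e+02  1.000e-01] twist z rad 0.5349
```

>>> {"fn": "apply_moves", "kwargs": {
  "targets": [
    {"translation": [-0.039, 0.023, 0], "twist": [0, 0, 0]},
    {"translation": [-0.039, 0.023, 0], "twist": [0, 0, 0]},
    {"translation": [-0.039, 0.023, 0], "twist": [0, 0, 0]},
    {"translation": [-0.039, 0.023, 0], "twist": [0, 0, 0]},
    {"translation": [-0.039, 0.023, 0], "twist": [0, 0, 0]}
  ],
  "jaw": 100
}}

```text
time: 15.35
tcp_pos: [487.8, -96.0, 296.2]
orientation: [[-0.624, -0.782, -0.001], [-0.782, 0.624, 0.0], [0.001, 0.001, -1.0]]
wrist_force: [1.3, 0.7, 0.3]
gripper_width: 85.4
```

>>> {"fn": "apply_moves", "kwargs": {
  "targets": [
    {"translation": [-0.039, 0.023, 0], "twist": [0, 0, 0]},
    {"translation": [-0.039, 0.023, 0], "twist": [0, 0, 0]},
    {"translation": [-0.039, 0.023, 0], "twist": [0, 0, 0]},
    {"translation": [0, 0, 0], "twist": [0, 0, 0.1337]},
    {"translation": [0, 0, 0], "twist": [0, 0, 0.1337]}
  ]
}}

```text
time: 15.85
tcp_pos: [506.9, 38.3, 295.7]
orientation: [[-0.809, -0.588, -0.002], [-0.588, 0.809, -0.001], [0.002, 0.001, -1.0]]
wrist_force: [-0.2, 0.0, -0.4]
gripper_width: 85.4
```

>>> {"fn": "apply_moves", "kwargs": {
  "targets": [
    {"translation": [0, 0, 0], "twist": [0, 0, 0.1337]},
    {"translation": [0, 0, 0], "twist": [0, 0, 0.1337]},
    {"translation": [0, 0, 0], "twist": [0, 0, 0]},
    {"translation": [0, 0, 0], "twist": [0, 0, 0]}
  ]
}}

```text
time: 16.25
tcp_pos: [507.0, 36.7, 296.4]
orientation: [[-0.933, -0.359, -0.001], [-0.359, 0.933, -0.0], [0.001, 0.0, -1.0]]
wrist_force: [0.2, -0.5, -0.6]
gripper_width: 85.6
```

```bash
cat > bed.py <<'E'
from h import *
np.set_printoptions(precision=1,suppress=True)
Y=np.radians(20.8);PB=np.array([528.8,-14.2,23]);RB=np.array([[np.cos(Y),-np.sin(Y),0],[np.sin(Y),np.cos(Y),0],[0,0,1]])
def tobed(P): return (np.asarray(P)-PB)@RB
def tips(w,lim=190):
    s=robot.get_state();R=np.array(s["orientation"]);p=np.array(s["tcp_pos"])
    m=(w["range_z"]<lim)&(w["range_z"]>0);v,u=np.nonzero(m);k=v>235;u,v=u[k],v[k];P=pix2w(w,np.c_[u,v]);T=(P-p)@R
    for sg in(1,-1):
        k=(T[:,1]*sg>0)&(abs(T[:,1])<60)&(abs(T[:,0])<14);o=np.argsort(T[k,2])[::-1][20:300:50];print("tips tool",T[k][o])
E
python3 -c "
from bed import *
delta([509.3,37.2,300],-159.2)
w=robot.grab_frame('wrist');save(w,'w9');tips(w)
for n in ['head_top','head_foot','patch']:
  for k in robot.mark_of(w,n)[:1]: print(n,k,tobed(pix2w(w,k['position'])))
m=robot.trace(w,'head_mid');print([a['p'] for a in m])
v,u=np.nonzero(m[0]['region']);B=tobed(pix2w(w,np.c_[u,v]));print(len(B),np.percentile(B,[0,2,50,98,100],axis=0))
k=(B[:,2]>95)&(B[:,2]<170);print('cyl',np.percentile(B[k],[0,2,50,98,100],axis=0))
"
```

```text
t 16.25 tcp [507.   36.7 296.4] yaw -158.98 tiltz [-0. -0. -1.] j [ 26.3   2.3 -13.   -0.  -74.8 -95.3] F [ 0.2 -0.5 -0.6] w 85.6
tool-frame shift mm [-2.3 -0.3 -3.6] twist z rad 0.0039
tips tool [[ -1.3  41.8 -21.1]
 [  3.3  42.2 -22.9]
 [  8.5  42.1 -24.2]
 [ 10.9  43.3 -25.1]
 [  7.2  51.9 -25.9]
 [ 11.5  45.6 -26.9]]
tips tool [[  3.6 -43.9 -21. ]
 [  3.2 -43.4 -22.8]
 [ 11.3 -44.4 -24.2]
 [ -3.2 -43.3 -25.3]
 [ 12.  -46.6 -26.2]
 [ 11.5 -46.4 -27. ]]
head_top {'position': [330.1, 189.1], 'p': 0.58} [[  2.8  63.8 135.4]]
head_foot {'position': [279.1, 158.1], 'p': 0.81} [[-3.7  6.7 31.7]]
patch {'position': [280.9, 157.0], 'p': 0.83} [[-5.6  9.1 34.4]]
[0.72]
4308 [[-84.6 -13.1 -25. ]
 [-23.1  -7.2   5.4]
 [ -4.4  46.3 130.6]
 [ 24.2  81.7 145.8]
 [ 87.9  98.2 423.4]]
cyl [[-23.2  17.5  95. ]
 [-22.7  21.7  98.2]
 [ -3.3  53.9 134.4]
 [ 22.7  82.3 145.9]
 [ 26.4  85.4 147.4]]
```

View pics/w9.png

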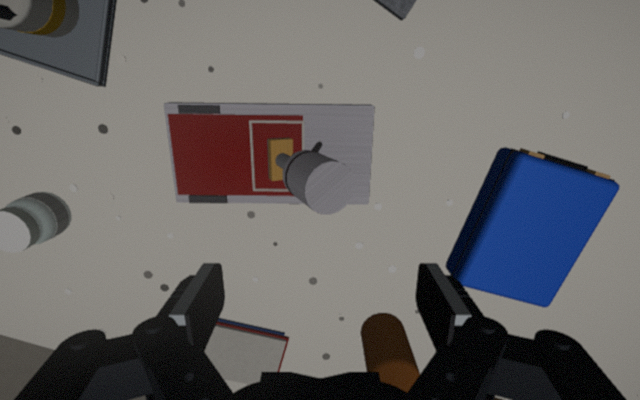

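>>> {"fn": "apply_moves", "kwargs": {
  "targets": [
    {"translation": [-0.002, -0.001, 0.035], "twist": [0, 0, 0]},
    {"translation": [0, 0, 0.04], "twist": [0, 0, 0]},
    {"translation": [0, 0, 0.04], "twist": [0, 0, 0]},
    {"translation": [0, 0, 0.025], "twist": [0, 0, 0]},
    {"translation": [0, 0, 0], "twist": [0, 0, 0]}
  ]
}}

```text
time: 17.0
tcp_pos: [507.2, 35.7, 153.8]
orientation: [[-0.935, -0.355, -0.006], [-0.355, 0.935, -0.002], [0.007, 0.0, -1.0]]
wrist_force: [-0.4, 0.0, 0.8]
gripper_width: 85.1
```

```bash
python3 -c "
from bed import *
delta([509.6,36.3,112],-159.2)
w=robot.grab_frame('wrist');save(w,'w10');tips(w)
s=robot.get_state();print('tcp bed',tobed(s['tcp_pos']))
m=robot.trace(w,'head_mid');print([a['p'] for a in m])
v,u=np.nonzero(m[0]['region']);B=tobed(pix2w(w,np.c_[u,v]));
k=(B[:,2]>95)&(B[:,2]<170);print('cyl',np.percentile(B[k],[0,2,50,98,100],axis=0))
"
```

```text
t 17.0 tcp [507.2  35.7 153.8] yaw -159.19 tiltz [-0. -0. -1.] j [ 26.1   8.5 -25.4  -0.1 -56.4 -95.3] F [-0.4  0.   0.8] w 85.1
tool-frame shift mm [-2.7 -0.3 41.8] twist z rad 0.0002
tips tool [[-7.5 30.8  6.9]
 [ 7.2 28.9  6.2]
 [-8.1 29.7  5.9]
 [ 5.9 28.3  5.5]
 [-0.7 27.1  5.2]
 [ 7.3 28.7  4.9]]
tips tool [[  5.2 -28.1  22.7]
 [  3.8 -27.1  19.2]
 [ -2.8 -26.5  16.7]
 [  4.3 -24.9  14.4]
 [ -2.4 -24.9  12.7]
 [  6.7 -21.7  10.7]]
tcp bed [ -0.8  54.1 133.2]
[]Traceback (most recent call last):
  File "<string>", line 7, in <module>
    v,u=np.nonzero(m[0]['region']);B=tobed(pix2w(w,np.c_[u,v]));
                   ~^^^
IndexError: list index out of range
```

View pics/w10.png

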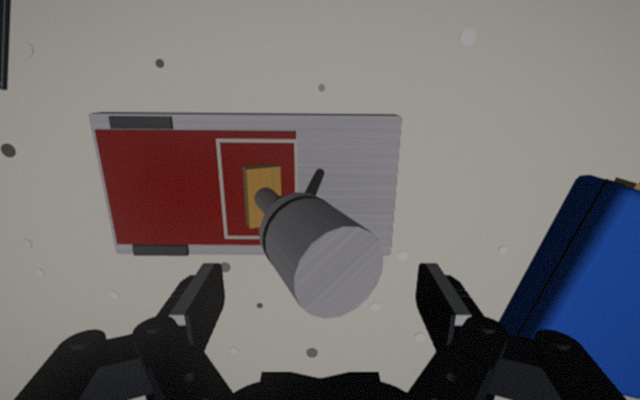

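>>> {"fn": "apply_moves", "kwargs": {
  "targets": [
    {"translation": [0, 0, 0.015], "twist": [0, 0, 0]},
    {"translation": [0, 0, 0.015], "twist": [0, 0, 0]},
    {"translation": [0, 0, 0.011], "twist": [0, 0, 0]},
    {"translation": [0, 0, 0], "twist": [0, 0, 0]}
  ]
}}

```text
time: 17.5
tcp_pos: [509.6, 36.5, 116.2]
orientation: [[-0.935, -0.355, -0.0], [-0.355, 0.935, -0.0], [0.0, -0.0, -1.0]]
wrist_force: [-0.1, 0.2, -0.5]
gripper_width: 85.5
```

```bash
cat >> bed.py <<'E'
def show(n):
    w=robot.grab_frame('wrist');save(w,n)
    s=robot.get_state();print('t',s['time'],'tcp bed',tobed(s['tcp_pos']),'F',np.array(s['wrist_force']),'w',s['gripper_width'])
    # cylinder points
    v,u=np.mgrid[120:400:2,200:460:2];B=tobed(pix2w(w,np.c_[u.ravel(),v.ravel()]))
    return w,B
E
python3 -c "
from bed import *
w,B=show('w11')
print(w['range_z'][[290,300,310,320],[330,330,330,330]],tobed(pix2w(w,[[340,300],[340,330],[330,350]])))
"
```

```text
t 17.55 tcp bed [ 0.4 54.2 93.8] F [-0.2  0.1  0.9] w 85.20192660656363
[118.4 121.2 123.3 124.1] [[ -8.4  60.8 138.7]
 [  5.9  61.2 137.4]
 [ 13.1  57.4 139.8]]
```

View pics/w11.png

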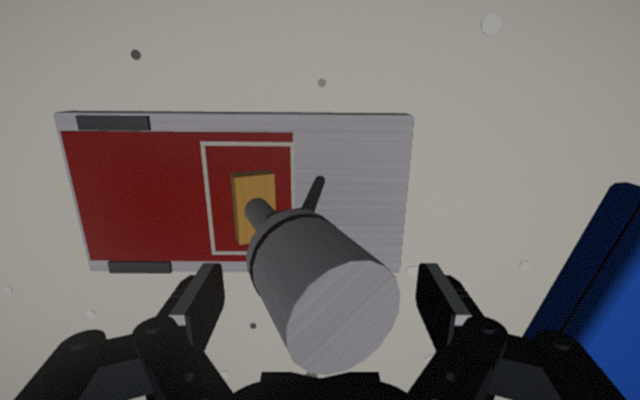

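>>> {"fn": "apply_moves", "kwargs": {
  "targets": [
    {"translation": [0, -0.003, 0], "twist": [0, 0, 0]},
    {"translation": [0, -0.003, 0], "twist": [0, 0, 0]},
    {"translation": [0, -0.002, 0], "twist": [0, 0, 0]},
    {"translation": [0, -0.002, 0], "twist": [0, 0, 0]},
    {"translation": [0, -0.002, 0], "twist": [0, 0, 0]}
  ]
}}

```text
time: 18.05
tcp_pos: [514.1, 25.4, 116.4]
orientation: [[-0.935, -0.355, 0.001], [-0.355, 0.935, 0.0], [-0.001, 0.0, -1.0]]
wrist_force: [-0.5, 1.4, 2.0]
gripper_width: 85.5
```

>>> {"fn": "apply_moves", "kwargs": {
  "targets": [
    {"translation": [0, -0.002, 0], "twist": [0, 0, 0]},
    {"translation": [0, -0.002, 0], "twist": [0, 0, 0]},
    {"translation": [0, -0.002, 0], "twist": [0, 0, 0]},
    {"translation": [0, -0.002, 0], "twist": [0, 0, 0]},
    {"translation": [0, -0.002, 0], "twist": [0, 0, 0]}
  ]
}}

```text
time: 18.55
tcp_pos: [517.3, 15.8, 116.0]
orientation: [[-0.935, -0.355, -0.0], [-0.355, 0.935, -0.0], [0.0, -0.0, -1.0]]
wrist_force: [-0.2, 1.4, 1.7]
gripper_width: 85.2
```

```bash
python3 -c "
from bed import *
w,B=show('w12')
"
```

```text
t 18.6 tcp bed [-0.  31.9 93. ] F [0.1 0.8 0.1] w 85.3783874253194
```

View pics/w12.png

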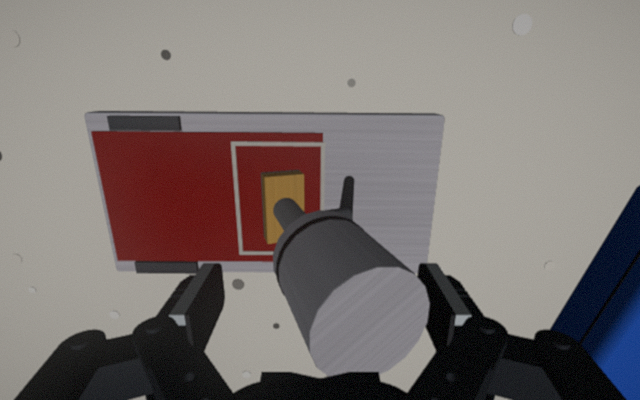

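>>> {"fn": "apply_moves", "kwargs": {
  "targets": [
    {"translation": [0, -0.002, 0], "twist": [0, 0, 0]},
    {"translation": [0, -0.002, 0], "twist": [0, 0, 0]},
    {"translation": [0, -0.002, 0], "twist": [0, 0, 0]},
    {"translation": [0, -0.002, 0], "twist": [0, 0, 0]},
    {"translation": [0, -0.002, 0], "twist": [0, 0, 0]}
  ]
}}

```text
time: 19.1
tcp_pos: [520.9, 6.4, 116.1]
orientation: [[-0.935, -0.355, -0.0], [-0.355, 0.935, -0.0], [0.0, -0.0, -1.0]]
wrist_force: [-0.6, 0.6, 0.0]
gripper_width: 85.4
```

>>> {"fn": "apply_moves", "kwargs": {
  "targets": [
    {"translation": [0, -0.002, 0], "twist": [0, 0, 0]},
    {"translation": [0, -0.002, 0], "twist": [0, 0, 0]},
    {"translation": [0, -0.002, 0], "twist": [0, 0, 0]},
    {"translation": [0, -0.002, 0], "twist": [0, 0, 0]},
    {"translation": [0, 0, 0], "twist": [0, 0, 0]}
  ]
}}

```text
time: 19.6
tcp_pos: [523.8, -1.1, 116.1]
orientation: [[-0.935, -0.355, -0.0], [-0.355, 0.935, -0.0], [0.0, -0.0, -1.0]]
wrist_force: [0.3, -0.7, 0.2]
gripper_width: 85.1
```

```bash
python3 -c "
from bed import *
w,B=show('w13')
"
```

```text
t 19.65 tcp bed [-0.1 14.1 93. ] F [-0.1  0.2  0.3] w 85.13091494847755
```

View pics/w13.png

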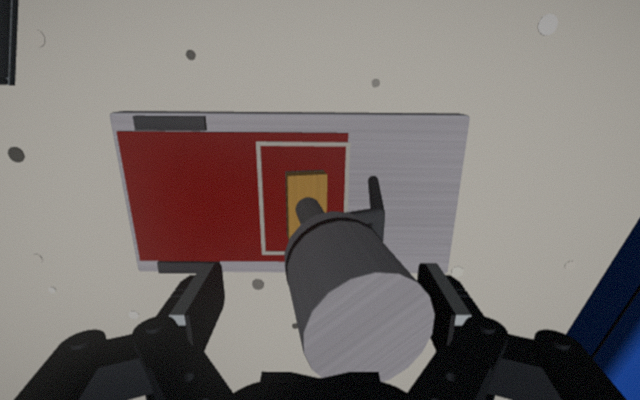

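>>> {"fn": "apply_moves", "kwargs": {
  "targets": [
    {"translation": [0, 0.001, 0], "twist": [0, 0, 0]}
  ],
  "jaw": 96
}}

```text
time: 19.75
tcp_pos: [523.3, -0.0, 116.0]
orientation: [[-0.935, -0.355, -0.0], [-0.355, 0.935, -0.0], [0.0, -0.0, -1.0]]
wrist_force: [-0.2, -0.0, 0.4]
gripper_width: 81.9
```

>>> {"fn": "apply_moves", "kwargs": {
  "targets": [
    {"translation": [0, 0.001, 0], "twist": [0, 0, 0]}
  ],
  "jaw": 92
}}

```text
time: 19.85
tcp_pos: [523.0, 1.0, 116.1]
orientation: [[-0.935, -0.355, -0.0], [-0.355, 0.935, -0.0], [0.0, -0.0, -1.0]]
wrist_force: [-0.0, -0.3, 0.5]
gripper_width: 78.2
```

>>> {"fn": "apply_moves", "kwargs": {
  "targets": [
    {"translation": [0, 0.001, 0], "twist": [0, 0, 0]}
  ],
  "jaw": 88
}}

```text
time: 19.95
tcp_pos: [522.6, 2.1, 116.1]
orientation: [[-0.935, -0.355, 0.0], [-0.355, 0.935, 0.0], [-0.0, 0.0, -1.0]]
wrist_force: [0.2, 0.2, 0.9]
gripper_width: 75.2
```

>>> {"fn": "apply_moves", "kwargs": {
  "targets": [
    {"translation": [0, 0.001, 0], "twist": [0, 0, 0]}
  ],
  "jaw": 84
}}

```text
time: 20.05
tcp_pos: [522.3, 3.0, 116.2]
orientation: [[-0.935, -0.355, 0.0], [-0.355, 0.935, 0.0], [-0.0, -0.0, -1.0]]
wrist_force: [0.3, 1.0, -0.3]
gripper_width: 71.7
```

```bash
python3 -c "
from bed import *
w,B=show('w14')
"
```

```text
t 20.1 tcp bed [ 0.  18.5 93.1] F [-0.7 -0.3  0. ] w 71.80411211124904
```

View pics/w14.png

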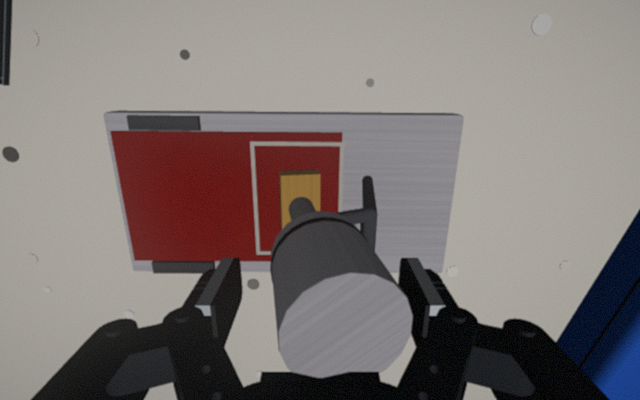

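>>> {"fn": "apply_moves", "kwargs": {
  "targets": [
    {"translation": [0, 0.001, 0], "twist": [0, 0, 0]}
  ],
  "jaw": 80
}}

```text
time: 20.2
tcp_pos: [522.0, 3.9, 116.1]
orientation: [[-0.935, -0.355, 0.0], [-0.355, 0.935, -0.0], [-0.0, -0.0, -1.0]]
wrist_force: [-0.3, -0.4, -0.6]
gripper_width: 68.5
```

>>> {"fn": "apply_moves", "kwargs": {
  "targets": [
    {"translation": [0, 0.001, 0], "twist": [0, 0, 0]}
  ],
  "jaw": 76
}}

```text
time: 20.3
tcp_pos: [521.6, 4.8, 116.1]
orientation: [[-0.935, -0.355, -0.0], [-0.355, 0.935, -0.0], [0.0, -0.0, -1.0]]
wrist_force: [-0.3, -0.0, -0.2]
gripper_width: 64.7
```

>>> {"fn": "apply_moves", "kwargs": {
  "targets": [
    {"translation": [0, 0.001, 0], "twist": [0, 0, 0]},
    {"translation": [0, 0, 0], "twist": [0, 0, 0]}
  ],
  "jaw": 73
}}

```text
time: 20.5
tcp_pos: [521.2, 5.8, 116.1]
orientation: [[-0.935, -0.355, 0.0], [-0.355, 0.935, 0.0], [-0.0, -0.0, -1.0]]
wrist_force: [-0.5, -0.2, -0.2]
gripper_width: 62.6
```

```bash
python3 -c "
from bed import *
w,B=show('w15')
"
```

```text
t 20.55 tcp bed [ 0.  21.3 93.1] F [ 0.2 -0.6 -0.3] w 62.68336632733605
```

View pics/w15.png

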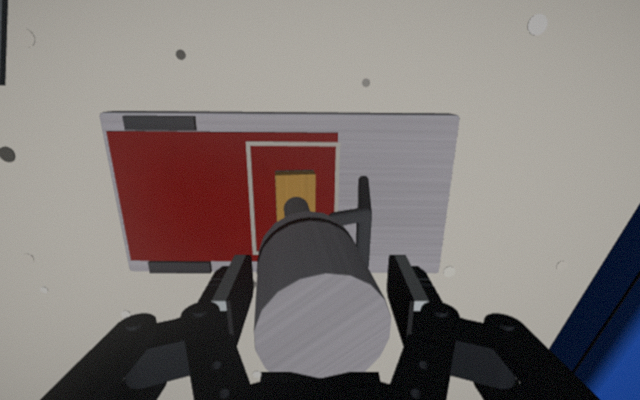

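>>> {"fn": "apply_moves", "kwargs": {
  "targets": [
    {"translation": [0, -0.001, 0], "twist": [0, 0, 0]},
    {"translation": [0, -0.001, 0], "twist": [0, 0, 0]},
    {"translation": [0, -0.001, 0], "twist": [0, 0, 0]},
    {"translation": [0, -0.001, 0], "twist": [0, 0, 0]},
    {"translation": [0, -0.001, 0], "twist": [0, 0, 0]}
  ]
}}

```text
time: 21.05
tcp_pos: [523.0, 0.8, 116.1]
orientation: [[-0.935, -0.355, -0.0], [-0.355, 0.935, -0.0], [0.0, -0.0, -1.0]]
wrist_force: [0.3, -0.1, 0.3]
gripper_width: 62.5
```

>>> {"fn": "apply_moves", "kwargs": {
  "targets": [
    {"translation": [0, -0.001, 0], "twist": [0, 0, 0]},
    {"translation": [0, -0.001, 0], "twist": [0, 0, 0]},
    {"translation": [0, -0.001, 0], "twist": [0, 0, 0]},
    {"translation": [0, -0.001, 0], "twist": [0, 0, 0]},
    {"translation": [0, -0.001, 0], "twist": [0, 0, 0]}
  ]
}}

```text
time: 21.55
tcp_pos: [524.8, -3.8, 116.1]
orientation: [[-0.935, -0.355, -0.0], [-0.355, 0.935, -0.0], [0.0, -0.0, -1.0]]
wrist_force: [0.6, -0.3, -0.1]
gripper_width: 62.4
```

```bash
python3 -c "
from bed import *
w,B=show('w16')
"
```

```text
t 21.6 tcp bed [-0.  11.1 93.1] F [-0.   0.9 -0.4] w 62.453755550627406
```

View pics/w16.png

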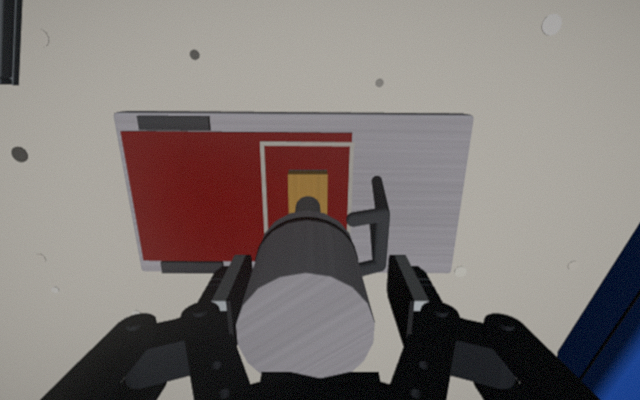

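>>> {"fn": "apply_moves", "kwargs": {
  "targets": [
    {"translation": [0, -0.001, 0], "twist": [0, 0, 0]},
    {"translation": [0, -0.001, 0], "twist": [0, 0, 0]},
    {"translation": [0, -0.001, 0], "twist": [0, 0, 0]},
    {"translation": [0, -0.001, 0], "twist": [0, 0, 0]},
    {"translation": [0, -0.001, 0], "twist": [0, 0, 0]}
  ]
}}

```text
time: 22.1
tcp_pos: [526.7, -8.4, 116.1]
orientation: [[-0.935, -0.355, 0.0], [-0.355, 0.935, 0.0], [-0.0, 0.0, -1.0]]
wrist_force: [0.3, 0.9, -0.5]
gripper_width: 62.3
```

>>> {"fn": "apply_moves", "kwargs": {
  "targets": [
    {"translation": [0, -0.001, 0], "twist": [0, 0, 0]},
    {"translation": [0, -0.001, 0], "twist": [0, 0, 0]},
    {"translation": [0, -0.001, 0], "twist": [0, 0, 0]},
    {"translation": [0, -0.001, 0], "twist": [0, 0, 0]},
    {"translation": [0, -0.001, 0], "twist": [0, 0, 0]}
  ]
}}

```text
time: 22.6
tcp_pos: [528.4, -13.1, 116.1]
orientation: [[-0.935, -0.355, 0.0], [-0.355, 0.935, 0.0], [-0.0, -0.0, -1.0]]
wrist_force: [-0.4, 0.4, -1.2]
gripper_width: 62.4
```

>>> {"fn": "apply_moves", "kwargs": {
  "targets": [
    {"translation": [0, -0.001, 0], "twist": [0, 0, 0]},
    {"translation": [0, 0, 0], "twist": [0, 0, 0]},
    {"translation": [0, 0, 0], "twist": [0, 0, 0]},
    {"translation": [0, 0, 0], "twist": [0, 0, 0]},
    {"translation": [0, 0, 0], "twist": [0, 0, 0]}
  ]
}}

```text
time: 23.1
tcp_pos: [528.7, -13.9, 116.1]
orientation: [[-0.935, -0.355, 0.0], [-0.355, 0.935, 0.0], [-0.0, 0.0, -1.0]]
wrist_force: [0.5, -0.5, -0.3]
gripper_width: 62.5
```

```bash
python3 -c "
from bed import *
w,B=show('w17')
k=(B[:,2]>138)&(B[:,2]<150)&(abs(B[:,0])<30)&(abs(B[:,1])<30);print(k.sum(),np.percentile(B[k],[1,50,99],axis=0))
c=np.linalg.lstsq(np.c_[B[k][:,:2],np.ones(k.sum())],B[k][:,2],rcond=None)[0];print('slope deg x,y',np.degrees(c[:2]))
"
```

```text
t 23.15 tcp bed [ 0.   0.3 93.1] F [-0.9 -0.3 -0.2] w 62.18331266099876
3160 [[-23.2 -21.9 138.8]
 [ -3.3   1.  144.5]
 [ 19.3  24.  145.7]]
slope deg x,y [1.8 0. ]
```

View pics/w17.png

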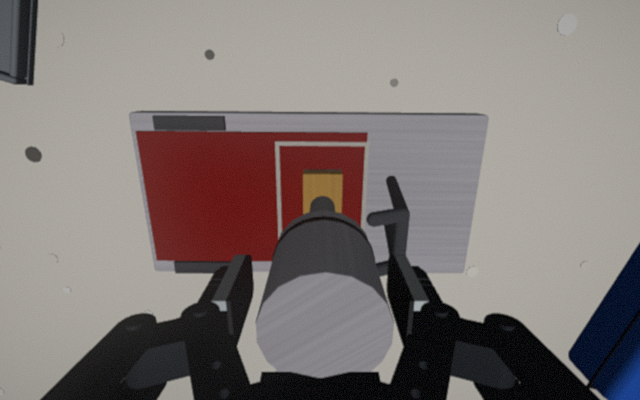

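>>> {"fn": "apply_moves", "kwargs": {
  "targets": [
    {"translation": [0, 0, 0], "twist": [0, 0, 0]},
    {"translation": [0, 0, 0], "twist": [0, 0, 0]},
    {"translation": [0, 0, 0], "twist": [0, 0, 0]},
    {"translation": [0, 0, 0], "twist": [0, 0, 0]},
    {"translation": [0, 0, 0], "twist": [0, 0, 0]}
  ],
  "jaw": 85
}}

```text
time: 23.65
tcp_pos: [528.7, -14.0, 116.1]
orientation: [[-0.935, -0.355, -0.0], [-0.355, 0.935, 0.0], [0.0, 0.0, -1.0]]
wrist_force: [-0.1, 0.4, -0.1]
gripper_width: 72.5
```

>>> {"fn": "apply_moves", "kwargs": {
  "targets": [
    {"translation": [0, 0, -0.005], "twist": [0, 0, 0]},
    {"translation": [0, 0, -0.01], "twist": [0, 0, 0]},
    {"translation": [0, 0, -0.02], "twist": [0, 0, 0]},
    {"translation": [0, 0, -0.03], "twist": [0, 0, 0]},
    {"translation": [0, 0, -0.03], "twist": [0, 0, 0]}
  ]
}}

```text
time: 24.15
tcp_pos: [528.5, -14.1, 212.9]
orientation: [[-0.935, -0.355, -0.0], [-0.355, 0.935, -0.0], [0.0, -0.0, -1.0]]
wrist_force: [0.5, 0.8, -0.0]
gripper_width: 72.7
```

>>> {"fn": "apply_moves", "kwargs": {
  "targets": [
    {"translation": [0, 0, -0.04], "twist": [0, 0, 0]},
    {"translation": [0, 0, -0.04], "twist": [0, 0, 0]},
    {"translation": [0, 0, 0], "twist": [0, 0, 0]},
    {"translation": [0, 0, 0], "twist": [0, 0, 0]},
    {"translation": [0, 0, 0], "twist": [0, 0, 0]}
  ]
}}

```text
time: 24.65
tcp_pos: [528.1, -14.0, 290.8]
orientation: [[-0.935, -0.355, -0.001], [-0.355, 0.935, 0.0], [0.001, 0.0, -1.0]]
wrist_force: [-0.6, -0.1, 0.5]
gripper_width: 72.6
```

```bash
cat > chk.py <<'E'
from bed import *
import sys
w,B=show(sys.argv[1])
k=(B[:,2]>140)&(B[:,2]<150)&(abs(B[:,0])<30)&(abs(B[:,1])<30);print(k.sum(),np.percentile(B[k],[1,50,99],axis=0))
c=np.linalg.lstsq(np.c_[B[k][:,:2],np.ones(k.sum())],B[k][:,2],rcond=None)[0];print('slope deg x,y',np.degrees(c[:2]))
s=robot.grab_frame('scene');save(s,sys.argv[1]+'s')
for n in ['head_top','head_foot','can_handle']:
  for f in (w,s):
    for q in robot.mark_of(f,n)[:1]: print(n,q,tobed(pix2w(f,q['position'])),pix2w(f,q['position']))
cv2.imwrite("pics/"+sys.argv[1]+"sc.png",cv2.resize(np.ascontiguousarray(s["img"][140:240,190:390,::-1]),(800,400),interpolation=cv2.INTER_CUBIC))
E
python3 chk.py w18
```

```text
t 24.7 tcp bed [ -0.6   0.4 267.4] F [-0.4 -0.1 -0.2] w 72.5543163876763
645 [[-22.4 -22.1 142.2]
 [  0.7   1.6 144.6]
 [ 24.5  23.8 146. ]]
slope deg x,y [0.3 0.1]
head_top {'position': [320.4, 191.0], 'p': 0.82} [[  2.4   0.3 142.9]] [[531.  -13.1 165.9]]
head_top {'position': [322.8, 169.1], 'p': 0.94} [[  3.6   2.6 140.1]] [[531.3 -10.5 163.1]]
head_foot {'position': [321.3, 154.0], 'p': 0.79} [[-23.5   1.1 111.6]] [[506.5 -21.5 134.6]]
head_foot {'position': [326.5, 198.7], 'p': 0.72} [[17.7  6.7 15. ]] [[542.9  -1.7  38. ]]
can_handle {'position': [214.4, 158.3], 'p': 0.7} [[-172.6 -257.8  106. ]] [[ 459.  -316.4  129. ]]
```

View pics/w18.png

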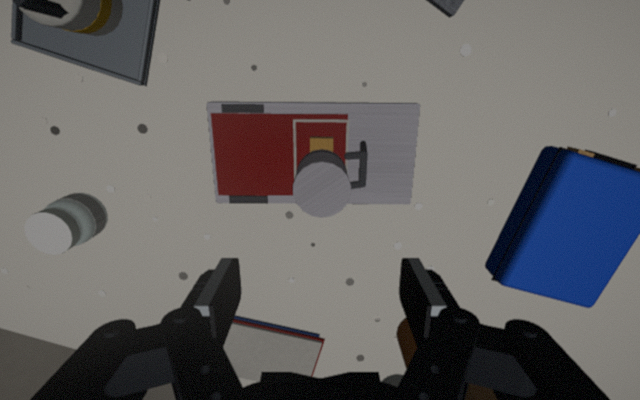

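View pics/w18sc.png

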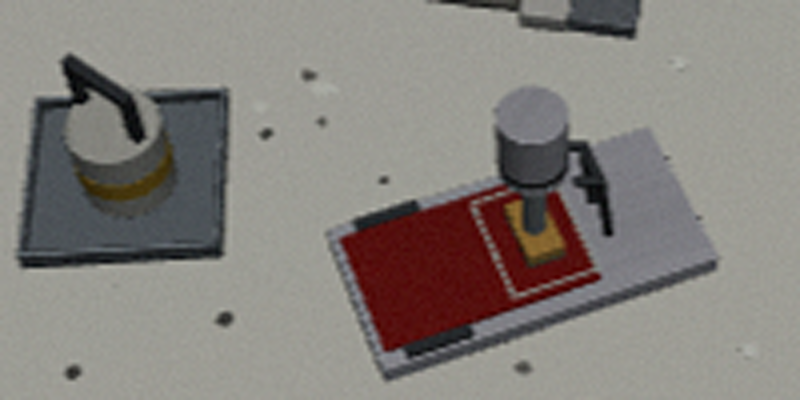

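>>> {"fn": "apply_moves", "kwargs": {
  "targets": [
    {"translation": [0, 0, 0], "twist": [0, 0, 0]},
    {"translation": [0, 0, 0], "twist": [0, 0, 0]},
    {"translation": [0, 0, 0], "twist": [0, 0, 0]},
    {"translation": [0, 0, 0], "twist": [0, 0, 0]},
    {"translation": [0, 0, 0], "twist": [0, 0, 0]}
  ]
}}

```text
time: 25.55
tcp_pos: [528.7, -13.9, 291.1]
orientation: [[-0.935, -0.355, 0.0], [-0.355, 0.935, 0.0], [-0.0, 0.0, -1.0]]
wrist_force: [0.0, 0.4, 0.3]
gripper_width: 72.6
```

>>> {"fn": "apply_moves", "kwargs": {
  "targets": [
    {"translation": [0, 0, 0], "twist": [0, 0, 0]},
    {"translation": [0, 0, 0], "twist": [0, 0, 0]},
    {"translation": [0, 0, 0], "twist": [0, 0, 0]},
    {"translation": [0, 0, 0], "twist": [0, 0, 0]},
    {"translation": [0, 0, 0], "twist": [0, 0, 0]}
  ]
}}

```text
time: 26.05
tcp_pos: [528.7, -14.0, 291.1]
orientation: [[-0.935, -0.355, -0.0], [-0.355, 0.935, 0.0], [0.0, 0.0, -1.0]]
wrist_force: [-0.4, -0.3, -0.5]
gripper_width: 73.0
```

>>> {"fn": "apply_moves", "kwargs": {
  "targets": [
    {"translation": [0, 0, 0], "twist": [0, 0, 0]},
    {"translation": [0, 0, 0], "twist": [0, 0, 0]},
    {"translation": [0, 0, 0], "twist": [0, 0, 0]},
    {"translation": [0, 0, 0], "twist": [0, 0, 0]},
    {"translation": [0, 0, 0], "twist": [0, 0, 0]}
  ]
}}

```text
time: 26.55
tcp_pos: [528.7, -13.9, 291.1]
orientation: [[-0.935, -0.355, 0.0], [-0.355, 0.935, 0.0], [-0.0, 0.0, -1.0]]
wrist_force: [1.1, 0.6, 1.4]
gripper_width: 72.9
```

```bash
python3 chk.py w19 | head -6; python3 -c "
import cv2,numpy as np
a=cv2.imread('pics/w18.png').astype(int);b=cv2.imread('pics/w19.png').astype(int);d=abs(a-b).sum(2);print('diff mean head',d[150:220,290:360].mean(),'elsewhere',d[20:90,200:400].mean())
from rig import robot
robot.close_job()"
```

```text
t 26.6 tcp bed [ -0.    0.3 268.1] F [-0.1 -0.  -0.5] w 72.80525471268112
648 [[-22.5 -22.2 141.9]
 [ -0.    1.4 144.5]
 [ 23.8  23.7 146. ]]
slope deg x,y [0.3 0.1]
head_top {'position': [323.1, 190.8], 'p': 0.91} [[  2.6   2.4 144. ]] [[530.4 -11.1 167. ]]
diff mean head 10.244489795918367 elsewhere 5.445785714285714
the job is handed in; nothing more can be done
```

The solvent can stands in the drip tray and the rub head stands upright on its foot in the outline. I handed the job in at about 27 s; it returned no verdict.

**Can:** I lifted it by its handle and released it about 3 mm from the tray's centre. The last close check showed the top of the bar at 130 mm, which matches the can standing on the tray floor.

**First grasp missed:** The jaws closed above the bar without touching it. The wrist camera showed the fingertips about 34 mm higher than the stated tool geometry, and the scene camera also showed them high. I used the measured offset from then on, and the second grasp held.

**Rub head:** I put the open jaws either side of the cylinder and pushed it up slowly from behind. I narrowed the jaws before the balance point so the front finger would stop it tipping over. Then I opened them and lifted straight off.

**Last checks on the head:**
- The top face sloped about 0.3° across and 0.1° along the bed.
- Its centre was within about 2 mm of the outline's centre, at 144.5 mm above the panel.
- The same measurements came back about 2 s later, so it looks still. The picture difference over the head between those two shots was about twice that over the background (10.2 against 5.4). I took this as noise or the tiny camera shift.

**What disagreed:**
- The scene camera read about 8 mm further in x than the other two, so I relied on the wrist and top cameras.
- The network's foot mark was unreliable once the head hid the foot, so I judged the foot's position from the top face and the pictures.
- I never moved near the bottle or the jar, but I did not measure them again at the end.

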